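# Snap the thread caddy to the bench eye and load it

## Task

Slide the blue thread caddy along the bench against the yellow bracket so that the red gate of its snap hook is pressed open by the near leg of the bracket, lets it in and springs shut behind it. Then stand the dark spool of thread upright on the floor of the caddy's empty compartment, the one next to the hook. Let go, and leave the white spool and everything else on the bench where they are.

Things in the scene. Friction and masses are not known exactly. Their poses are not given: they have to be found in the camera images.
- caddy: Open blue tray, loose on the bench, 0.5-0.8 kg. 150 mm along x, 140 mm along y, walls 45 mm high, 6 mm thick, floor 6 mm thick. Origin: centre of its underside, z up. A wall across the middle (x = 0) parts an empty front compartment from a rear one with three bobbins fixed in it. Flat rear wall at x = -75 mm, free to push on. A level steel snap hook is fixed on its front wall, mouth towards +x.
- gate (a joint): Sprung red gate of the hook, 41 mm long bar, hinged on a vertical pin at caddy x +152, y -26 mm, lying across the mouth to x +136, y +12 mm. 0 = shut; grows swinging inwards (towards the tray) to a stop at 1.15 rad; about 2-5 N on it opens it. Springs shut behind a 12 mm bar once that bar's axis is nearer than caddy x = +102 mm (the hook's bottom stops it at +96 mm).
- hook_mouth (a point): Middle of the hook's mouth: caddy x +152, y 0, z +32 mm; axes as the caddy's. The hook is a U of 12 mm round steel bar at z 26-38 mm, reaching to caddy x +178 mm; inside 40 mm wide (y -20 to +20), its bottom at x +90 mm; mouth y -20 to +12 mm at x +150, flaring to y -37 to +31 mm at the tips.
- bracket: Fixed bracket: yellow upright staple-shaped eye of 12 mm round bar, 98 mm high, on a dark base plate 5 mm thick (x -10 to +110 mm, 50 mm wide). Origin on the bench under the axis of the near leg, which faces the caddy; far leg at x +90 mm. Its x axis is the direction in which the caddy has to travel, z up.
- eye (a point): Point on the axis of the bracket's near leg at the hook's height, 32 mm above the bench.
- well (a point): Centre of the floor of the caddy's empty front compartment: caddy x +36, y 0, z +6 mm. The compartment is 66 mm along x and 128 mm along y inside.
- spool_dark: Loose spool of near-black thread, 100 mm high, 50 mm across its grey end flanges (6 mm thick) and 47 mm across the thread, 0.11 to 0.22 kg, standing upright; origin at the centre of its underside, z up.
- spool_white: The same spool with white thread: leave it standing.
- shears: Tailor's shears lying flat, about 210 mm long, black handles: leave alone. Origin near the pivot.
- triangle: Flat orange set square, about 150 by 180 mm, 4 mm thick: leave alone.
- weight: Dark steel pattern weight, 72 mm disc with a knob, 52 mm high: leave alone.
- tape_roll: Yellow roll, 80 mm across, 22 mm high, lying flat: leave alone.
Mind the look-alikes: they are no part of the job. Leave any green look-alike of the spool_dark alone. Several things have the shape of the bracket; the one meant has the colours described above.

How it is judged:
On the way, in this order (a step that is already met when the one before it is completed fails the run):
1. the bracket's near leg is inside the snap hook and the gate has sprung shut behind it (x of eye in the frame of caddy between 0.088 and 0.136 m and y of eye in the frame of caddy between -0.022 and 0.022 m and z of eye in the frame of caddy below 0.045 m and value of joint gate below 0.12 rad), for 0.3 s.
2. the dark spool stands in the front compartment (x of spool_dark in the frame of well between -0.02 and 0.02 m and y of spool_dark in the frame of well between -0.045 and 0.045 m and z of spool_dark in the frame of well below 0.008 m and angle between spool_dark's own z axis and vertical below 0.15 rad), for 0.2 s.
At the end, for the whole second after the job is handed in: The bracket's near leg is in the snap hook (caddy frame x 88-136 mm, |y| < 22 mm), gate shut (< 0.12 rad), caddy flat on the bench; the dark spool stands upright (< 0.15 rad) on the floor of the front compartment, released, at rest; the white spool still stands (all of step 1 and all of step 2 and angle between caddy's own z axis and vertical below 0.06 rad and height (world z) of caddy below 0.01 m and angle between spool_white's own z axis and vertical below 0.15 rad and linear speed of each of caddy, spool_dark below 0.02 m/s); the robot touches nothing.
It fails at once if the white spool is moved by more than 30 mm or knocked over (distance of spool_white from where it was at the start of the episode above 0.03 m or angle between spool_white's own z axis and vertical above 0.5 rad).
It fails at once if the shears, set square, pattern weight or yellow roll are moved by more than 30 mm (distance of any of shears, triangle, weight, tape_roll from where it was at the start of the episode above 0.03 m).
It also fails if it takes over 72 s, if anything falls off the work surface, if the arm or the gripper's body presses on something with over 40 N, if the wrist force passes 120 N, or if a joint passes its speed limit or range.

## Robot

A 6-joint arm with a two-finger parallel gripper is mounted at the origin on the work surface. World frame = base frame: x ahead of the robot, y to its left, z up, the work surface at z = 0. Lengths are in m, angles in rad, forces in N, time in s.
With the tool pointing down it reaches from about 0.3 to 0.775 m from the base axis. Payload 14.6 kg.
Tool frame: the origin (TCP) lies at the very end of the fingers, on their centre line; the grasp point (between the pads) lies 19 mm behind it; z points along the fingers, y is the direction in which the jaws open and shut (so a half turn about z gives the same grasp; the last joint's range is limited). The gripper opens to 94 mm and grips with 3 to 60 N. Pads are 16 mm wide; open, the fingers measure 119 mm over their backs; the gripper's body (75 mm by 177 mm) begins 78 mm behind the grasp point.
Start: joints at [-1.318, 0.3, 1.521, -0, 1.321, -0.067], TCP at [0.173, -0.522, 0.182] pointing down, gripper open.
Joint ranges: [-3.03, 3.03], [-0.79, 2.21], [0.23, 2.52], [-1.04, 4.18], [0, 3.07], [-2.55, 2.55]. Speed limits (rad/s): [2.22, 2.22, 2.57, 3.14, 3.14, 3.14].

## Interface

Orientations are given as [roll, pitch, yaw] about the fixed x, y, z axes, in that order (R = Rz(yaw) Ry(pitch) Rx(roll)).
In Python, from station import ctrl, eyes gives the robot as it stands.
- The arm moves only by the tool jog_arm, never from a script. Its argument "moves" is a list of rows, each a list of 3 entries, a list of its own where there are three numbers: the shift along the world's x, y, z in mm, then the turn, a rotation vector about the world's x, y, z in units of 5 degrees (1.0 is 5 degrees), then the finger opening in mm, from 0 to 94. In form: [[[tx, ty, tz], [wx, wy, wz], jaw], ...]. A call has 1 to 5 rows; each row is the pose to reach, as a shift and turn from the pose commanded when the call began; what a row does not reach only later rows make up. A row lasts 1/12 s, in which the tool goes at most 41.7 mm and 7.16 degrees, less where a joint would pass 70% of its speed; a pose out of reach is approached as far as the arm can. A call with a gripper value outside its range is refused whole. The fingers move at their own pace and stop on an object; "squeeze" is the grip in N (left out, the last holds). Time passes only in rows, so rows that repeat a pose let the fingers close. It gives the time, the measured TCP pose, the force and the opening at its end, in the units of the state.
- ctrl.get_obs(): the state, without advancing time (a new reading comes with each control period).
- eyes.camera(name): name is "scene" or "side" or "wrist"; returns a dict with "frame" (384x512x3 uint8, red, green, blue), "vertical_fov" (degrees; the focal length in pixels is half the picture's height over the tangent of half this angle, whatever the lens; pixels are square), "cx", "cy" (the principal point, pixels), "eye" and "attitude" of the camera in the world; the wrist camera has in their place "hand_eye" (4x4, takes a point from camera to tool coordinates, whose origin is the TCP and whose axes are the flange's). Camera axes: x right, y down, z forward; pixel columns grow to the right and rows downward; lengths in m; the calibration is good to about 2 mm. The wrist camera is an equidistant fisheye: a pixel r from the principal point sees the ray r / f radians off the axis. A picture is of the moment at which its call begins: read the wrist's pose just before it. There is no depth.
- ctrl.hand_in(): hands the job in, once; it reports no verdict.
The state is a dict: "time_s": time; "qpos": joint angles; "joint_vel": joint speeds; "tau": joint torques, N m; "ee_pos": TCP position; "eef_rot": TCP orientation; "force": force on the tool from outside, world axes, zero at the start; "moment": the same for the moment, N m; "grip_width": finger opening in m.
Only numpy, scipy, OpenCV 4.12 (cv2) and the standard library are available. Lean on these libraries where they do the work, as an engineer would, in place of code of your own. Each camera call takes 0.05 s, during which the arm holds its last target.

## Working session

There is one attempt and no reset: what is moved stays moved. The work goes in short steps, Python scripts to look and compute and a tool call to move; the robot and the scene stay as the last step left them, time stands still between calls to the robot, and variables do not carry over. Pictures are saved under pics/ and viewed, and the job is handed in when it is done.

Besides the shell and the picture viewer there is one more tool, called after "Emit:" as name([rows], argument=value, ...), one row to a line, values as JSON. jog_arm: Moves the arm, as the interface text tells. Its arguments: {"type":"object","properties":{"moves":{"type":"array","items":{"type":"array"}},"squeeze":{"type":"number"}},"required":["moves"]}

```bash
ls; mkdir -p pics; cat > h.py <<'E'
import numpy as np, cv2
from scipy.spatial.transform import Rotation as R
from station import ctrl, eyes
def save(n,im): cv2.imwrite('pics/'+n+'.png', im[:,:,::-1])
E
python3 - <<'E'
from h import *
print(ctrl.get_obs())
for n in ['scene','side','wrist']:
    c=eyes.camera(n); save(n+'0',c['frame']); print(n,{k:v for k,v in c.items() if k!='frame'})
    np.save('pics/'+n+'0.npy',c,allow_pickle=True)
E
```

```text
pics
{'time_s': 0.0, 'qpos': array([-1.31762545e+00,  3.00477610e-01,  1.52155570e+00,  1.95119231e-05,
        1.32067279e+00, -6.66090718e-02]), 'joint_vel': array([ 0.00030035,  0.00048548, -0.00128949, -0.00088653,  0.00098546,
       -0.00052817]), 'tau': array([ 1.75725083e-03, -5.31804657e+01, -3.52733374e+01,  7.09113339e-02,
        2.44113745e-02, -1.14838417e-04]), 'ee_pos': array([ 0.17282636, -0.52185491,  0.1809935 ]), 'eef_rot': array([-3.14048294e+00, -9.29681388e-05,  3.19775055e-01]), 'force': array([-0.17097032,  0.66369715, -0.86880549]), 'moment': array([-0.00073124,  0.0079095 ,  0.01651539]), 'grip_width': 0.09406041577608124}
scene {'vertical_fov': 48.600296271041564, 'cx': 248.8328584885782, 'cy': 188.31983282875734, 'eye': array([ 1.1376514 , -0.67474404,  0.92899003]), 'attitude': array([-2.35279017,  0.01622323,  0.66424046])}
side {'vertical_fov': 50.537314772677284, 'cx': 259.86228365935403, 'cy': 184.45034901057687, 'eye': array([-0.09427073,  0.73279751,  1.0331684 ]), 'attitude': array([-2.34330514, -0.01413632, -2.37107612])}
wrist {'vertical_fov': 65.70646984690485, 'cx': 255.15797169488707, 'cy': 191.0220331001801, 'hand_eye': array([[-1.77925127e-03, -9.73999339e-01, -2.26543863e-01,
         6.49276348e-02],
       [ 9.99997986e-01, -1.52254179e-03, -1.30788356e-03,
         1.86414955e-04],
       [ 9.28955228e-04, -2.26545734e-01,  9.74000086e-01,
        -2.03968969e-01],
       [ 0.00000000e+00,  0.00000000e+00,  0.00000000e+00,
         1.00000000e+00]])}
```

View pics/scene0.png

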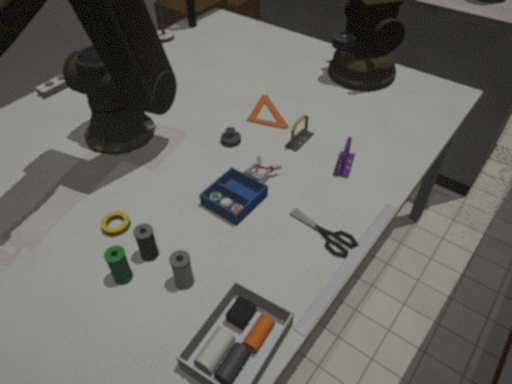

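View pics/side0.png

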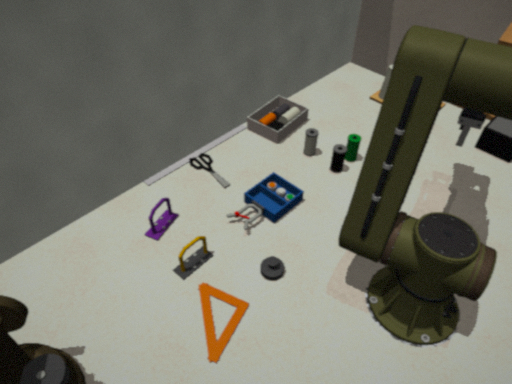

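View pics/wrist0.png

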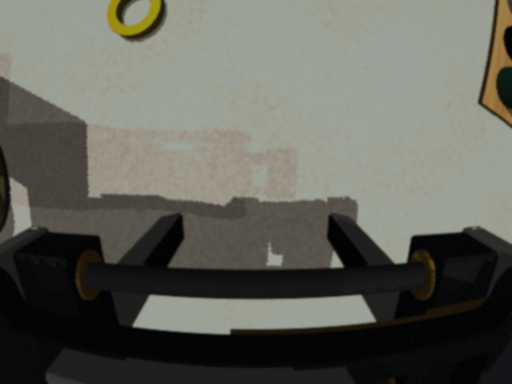

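```bash
python3 - <<'E'
from h import *
a=np.load('pics/scene0.npy',allow_pickle=True).item()['frame']; b=np.load('pics/side0.npy',allow_pickle=True).item()['frame']
f=lambda im,x,y,w,h,k: cv2.resize(im[y:y+h,x:x+w],None,fx=k,fy=k,interpolation=cv2.INTER_CUBIC)
save('z1',f(a,90,90,200,200,3)); save('z2',f(a,190,110,140,110,5)); 
save('z3',f(b,160,110,210,180,3.3))
E
```

```text
(no output)
```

View pics/z1.png

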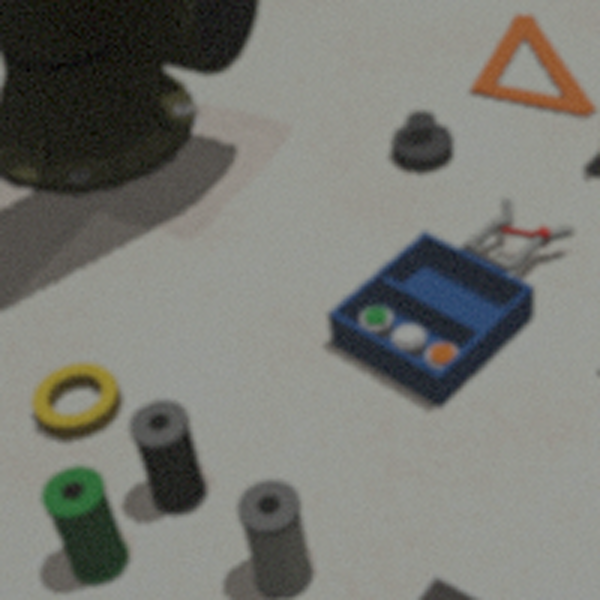

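View pics/z2.png

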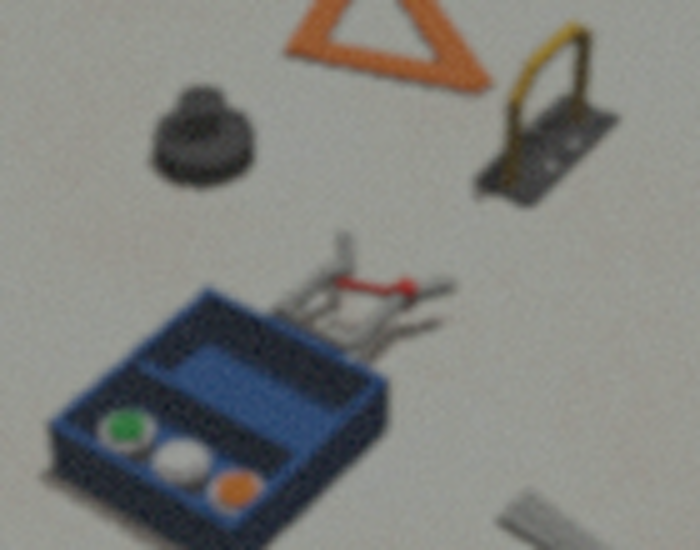

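View pics/z3.png

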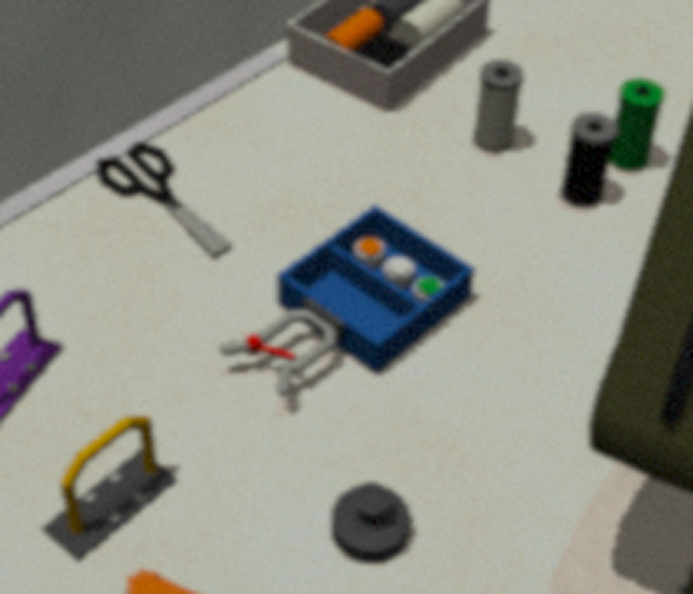

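```bash
cat >> h.py <<'E'
def ray(c,u,v):
    H=c['frame'].shape[0]; f=H/2/np.tan(np.radians(c['vertical_fov'])/2)
    d=np.array([(u-c['cx'])/f,(v-c['cy'])/f,1.0])
    return c['eye'],R.from_euler('xyz',c['attitude']).as_matrix()@d
def cast(c,u,v,z):
    e,d=ray(c,u,v); return e+d*(z-e[2])/d[2]
def tri(c1,p1,c2,p2):
    A=[];b=[]
    for c,p in((c1,p1),(c2,p2)):
        e,d=ray(c,*p); d=d/np.linalg.norm(d); P=np.eye(3)-np.outer(d,d); A.append(P); b.append(P@e)
    return np.linalg.lstsq(np.vstack(A),np.hstack(b),rcond=None)[0]
def L(n): return np.load('pics/'+n+'.npy',allow_pickle=True).item()
E
python3 - <<'E'
from h import *
s=L('scene0'); d=L('side0')
z2=lambda u,v:(190+(u+.5)/5-.5,110+(v+.5)/5-.5)
z1=lambda u,v:(90+(u+.5)/3-.5,90+(v+.5)/3-.5)
z3=lambda u,v:(160+(u+.5)/3.3-.5,110+(v+.5)/3.3-.5)
pr=lambda n,p:print(n,np.round(p*1000).astype(int))
for n,p in dict(RL=(52,425),FL=(210,290),FR=(387,380),RR=(237,530)).items(): pr('sc '+n,cast(s,*z2(*p),.045))
for n,p in dict(RR=(376,208),RL=(473,270),FL=(378,350),FR=(280,277)).items(): pr('sd '+n,cast(d,*z3(*p),.045))
pr('sc gate pin',cast(s,*z2(410,288),.032));pr('sd',cast(d,*z3(254,343),.032))
pr('sc near leg base',cast(s,*z2(512,180),.005));pr('sc far leg base',cast(s,*z2(583,110),.005))
pr('sd near leg base',cast(d,*z3(152,468),.005));pr('sd far leg',cast(d,*z3(77,528),.005))
for n,a,b in (('dark',(160,423),(594,125)),('white',(270,505),(501,72)),('green',(75,490),(641,90))):
    pr(n,cast(s,*z1(*a),.1));pr(n,cast(d,*z3(*b),.1))
for n,p in (('weight',(202,140)),): pr(n,cast(s,*z2(*p),.02))
pr('sdweight',cast(d,*z3(372,530),.02)); pr('tape',cast(s,*z1(77,398),.02)); pr('tri',cast(s,*z2(490,88),.004)); pr('tri',cast(s,*z2(287,50),.004));
pr('shear tip',cast(s,291,209,.005)); pr('tri sd',cast(d,200,284,.004))
E
```

```text
sc RL [480 -89  45]
sc FL [479  57  45]
sc FR [614  59  45]
sc RR [618 -87  45]
sd RR [609 -83  45]
sd RL [473 -84  45]
sd FL [469  66  45]
sd FR [608  64  45]
sc gate pin [568 145  32]
sd [570 138  32]
sc near leg base [542 301   5]
sc far leg base [539 396   5]
sd near leg base [542 297   5]
sd far leg [539 387   5]
dark [ 493 -307  100]
dark [ 492 -307  100]
white [ 626 -311  100]
white [ 626 -310  100]
green [ 491 -396  100]
green [ 492 -397  100]
weight [357 193  20]
sdweight [342 210  20]
tape [ 345 -298   20]
tri [470 380   4]
tri [325 328   4]
shear tip [704  56   5]
tri sd [466 383   4]
```

Spools in the scene picture: dark (146,242), grey-white (181,269) and green (118,264). The near-black one with grey flanges is the one meant. The brackets are yellow on a dark plate at (300,132) and purple at (345,160); the yellow one is meant, as the crops confirm. Next I'll move to behind the caddy.

Emit:
jog_arm([
  [[28, 28, 0], [0, 0, 1.1], 94],
  [[57, 56, 0], [0, 0, 2.2], 94],
  [[86, 84, 0], [0, 0, 3.3], 94],
  [[114, 112, 0], [0, 0, 4.4], 94],
  [[143, 140, 0], [0, 0, 5.5], 94],
])

```text
time_s: 0.57
ee_pos: [0.3167, -0.3805, 0.1815]
eef_rot: [-3.141, -0.0, 0.804]
force: [1.1, -1.1, -0.0]
grip_width: 0.094
```

Emit:
jog_arm([
  [[28, 28, 0], [0, 0, 1.1], 94],
  [[57, 56, 0], [0, 0, 2.2], 94],
  [[86, 84, 0], [0, 0, 3.3], 94],
  [[114, 112, 0], [0, 0, 4.4], 94],
  [[143, 140, 0], [0, 0, 5.5], 94],
])

```text
time_s: 0.98
ee_pos: [0.4599, -0.2404, 0.1815]
eef_rot: [-3.142, 0.0, 1.284]
force: [0.8, -0.7, 0.3]
grip_width: 0.0937
```

Emit:
jog_arm([
  [[28, 28, 0], [0, 0, 1.1], 94],
  [[57, 56, 0], [0, 0, 2.2], 94],
  [[86, 84, 0], [0, 0, 3.5], 94],
  [[86, 84, 0], [0, 0, 3.5], 94],
])

```text
time_s: 1.32
ee_pos: [0.548, -0.1535, 0.1809]
eef_rot: [-3.142, -0.001, 1.597]
force: [-0.3, -0.0, 0.0]
grip_width: 0.0941
```

```bash
python3 - <<'E'
from h import *
o=ctrl.get_obs(); c=eyes.camera('wrist'); c['obs']=o; np.save('pics/w1.npy',c,allow_pickle=True); save('w1',cv2.resize(c['frame'],None,fx=1.5,fy=1.5)); print(o['ee_pos'],o['eef_rot'],o['time_s'],o['qpos'])
E
```

```text
[ 0.54801468 -0.15350131  0.18091996] [-3.14158325e+00 -1.00756125e-03  1.59686547e+00] 1.3167 [-3.37947749e-01  3.43238900e-01  1.46544449e+00  9.65291368e-04
  1.33327688e+00 -3.64244196e-01]
```

View pics/w1.png

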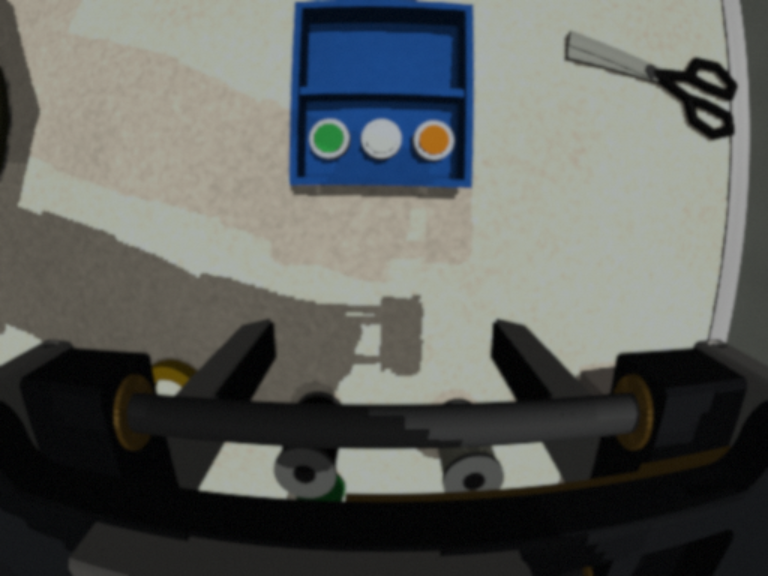

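```bash
cat >> h.py <<'E'
def wcast(c,u,v,z):
    o=c['obs']; T=np.eye(4); T[:3,:3]=R.from_euler('xyz',o['eef_rot']).as_matrix(); T[:3,3]=o['ee_pos']; T=T@c['hand_eye']
    f=192/np.tan(np.radians(c['vertical_fov'])/2); x,y=u-c['cx'],v-c['cy']; r=np.hypot(x,y); t=r/f
    d=T[:3,:3]@np.array([np.sin(t)*x/r,np.sin(t)*y/r,np.cos(t)]); e=T[:3,3]; return e+d*(z-e[2])/d[2]
def wpic(n):
    o=ctrl.get_obs(); c=eyes.camera('wrist'); c['obs']=o; np.save('pics/'+n+'.npy',c,allow_pickle=True); save(n,cv2.resize(c['frame'],None,fx=1.5,fy=1.5)); print(n,o['ee_pos'],o['eef_rot'],o['time_s'],o['force'],o['grip_width']); return c
E
python3 - <<'E'
from h import *
c=L('w1')
for p in [(297,3),(472,5),(471,184),(291,185)]: print(np.round(wcast(c,(p[0]+.5)/1.5-.5,(p[1]+.5)/1.5-.5,.045)*1000,1))
E
```

```text
[474.7  60.2  45. ]
[612.3  61.9  45. ]
[613.2 -84.8  45. ]
[475.5 -88.8  45. ]
```

Emit:
jog_arm([
  [[-1, 0, -35], [0, 0, 0], 94],
  [[-3, 0, -70], [0, 0, 0], 94],
  [[-4, 0, -105], [0, 0, 0], 94],
  [[-5, 0, -140], [0, 0, 0], 94],
  [[-5, 0, -161], [0, 0, 0], 94],
])

```text
time_s: 1.78
ee_pos: [0.5375, -0.1584, 0.0171]
eef_rot: [-3.138, -0.001, 1.583]
force: [-0.1, -0.1, -0.1]
grip_width: 0.0939
```

Emit:
jog_arm([
  [[0, 12, 0], [0, 0, 0], 94],
  [[0, 24, 0], [0, 0, 0], 94],
  [[0, 36, 0], [0, 0, 0], 94],
  [[0, 48, 0], [0, 0, 0], 94],
  [[0, 56, 0], [0, 0, 0], 94],
])

```text
time_s: 2.2
ee_pos: [0.5406, -0.1005, 0.0222]
eef_rot: [3.139, 0.001, 1.586]
force: [0.4, -0.6, -0.3]
grip_width: 0.094
```

Emit:
jog_arm([
  [[0, 6, 0], [0, 0, 0], 94],
  [[0, 12, 0], [0, 0, 0], 94],
  [[0, 18, 0], [0, 0, 0], 94],
  [[0, 24, 0], [0, 0, 0], 94],
  [[0, 30, 0], [0, 0, 0], 94],
])

```text
time_s: 2.62
ee_pos: [0.5403, -0.072, 0.021]
eef_rot: [3.141, 0.001, 1.585]
force: [0.6, 0.7, 0.9]
grip_width: 0.094
```

Emit:
jog_arm([
  [[0, 10, 0], [0, 0, 0], 94],
  [[0, 20, 0], [0, 0, 0], 94],
  [[0, 30, 0], [0, 0, 0], 94],
  [[0, 40, 0], [0, 0, 0], 94],
  [[0, 50, 0], [0, 0, 0], 94],
])

```text
time_s: 3.03
ee_pos: [0.5398, -0.0209, 0.0204]
eef_rot: [-3.141, -0.0, 1.585]
force: [0.4, -0.2, -0.6]
grip_width: 0.0941
```

```bash
python3 - <<'E'
from h import *
c=wpic('w2'); s=eyes.camera('scene'); np.save('pics/scene2.npy',s,allow_pickle=True); save('s2',cv2.resize(s['frame'][90:220,180:340],None,fx=4.5,fy=4.5,interpolation=cv2.INTER_CUBIC))
E
```

```text
w2 [ 0.53976815 -0.02086335  0.02042008] [-3.14130353e+00 -1.17527306e-04  1.58539897e+00] 3.0333 [ 0.42552887 -0.19974854 -0.56987272] 0.09412918673625939
```

View pics/w2.png

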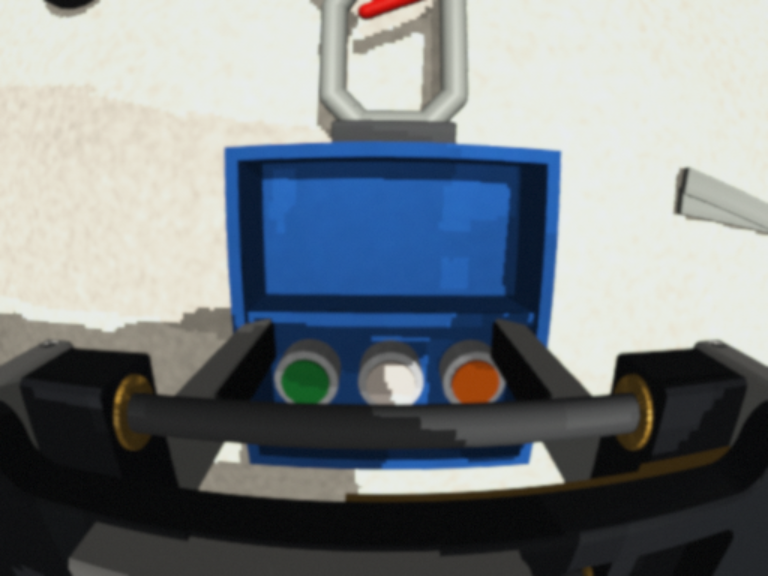

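View pics/s2.png

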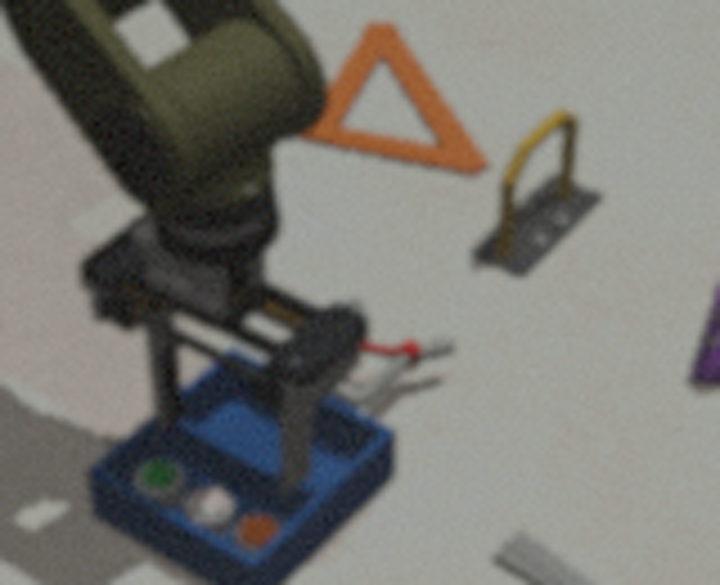

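```bash
python3 - <<'E'
from h import *
c=L('w2'); s=L('scene2'); q=lambda p:((p[0]+.5)/1.5-.5,(p[1]+.5)/1.5-.5)
for p in [(225,150),(560,152),(530,465),(250,465)]: print(np.round(wcast(c,*q(p),.045)*1000,1))
z=lambda u,v:(180+(u+.5)/4.5-.5,90+(v+.5)/4.5-.5)
for p in [(93,472),(395,432)]: print('rim',np.round(cast(s,*z(*p),.045)*1000,1))
for p in [(168,420),(290,490)]:
  for h in (.02,.06,.1): print('tip',h,np.round(cast(s,*z(*p),h)*1000,1))
d=eyes.camera('side'); save('d2',cv2.resize(d['frame'][120:280,180:360],None,fx=4,fy=4,interpolation=cv2.INTER_CUBIC)); print(ctrl.get_obs())
E
```

```text
[472.9  59.8  45. ]
[612.5  61.4  45. ]
[614.6 -89.   45. ]
[473.6 -90.1  45. ]
rim [480.5 -88.3  45. ]
rim [614.5  59.5  45. ]
tip 0.02 [469.   -3.9  20. ]
tip 0.06 [498.4 -33.4  60. ]
tip 0.1 [527.9 -62.9 100. ]
tip 0.02 [576.9  -5.4  20. ]
tip 0.06 [601.6 -34.8  60. ]
tip 0.1 [626.2 -64.3 100. ]
{'time_s': 3.1833, 'qpos': array([-1.07225389e-01,  4.68207227e-01,  1.69760718e+00,  2.76845427e-05,
        9.75875762e-01, -1.22889752e-01]), 'joint_vel': array([-0.02590169, -0.00071625, -0.00329814, -0.0022141 ,  0.00215255,
       -0.00980216]), 'tau': array([ 1.17677595e+00, -5.63066876e+01, -2.88204753e+01,  1.22068338e-01,
        3.08770873e-02,  2.14056568e-01]), 'ee_pos': array([ 0.53989548, -0.02129518,  0.02050685]), 'eef_rot': array([-3.14149868e+00, -3.47075657e-05,  1.58644517e+00]), 'force': array([-0.25605693,  0.08734277, -0.43057763]), 'moment': array([-0.03813314, -0.14183608,  0.00685394]), 'grip_width': 0.0938047060041151}
```

View pics/d2.png

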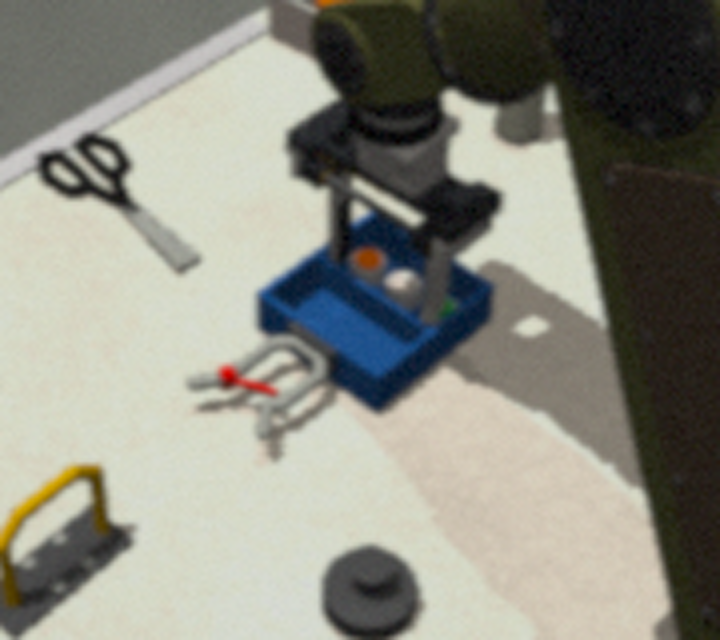

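```bash
python3 - <<'E'
from h import *
s=L('scene2'); d=eyes.camera('side')
np.save('pics/side2.npy',d,allow_pickle=True)
z=lambda u,v:(180+(u+.5)/4.5-.5,90+(v+.5)/4.5-.5)
w=lambda u,v:(180+(u+.5)/4-.5,120+(v+.5)/4-.5)
print(tri(s,z(168,420),d,w(432,325)),tri(s,z(290,490),d,w(338,262)))
save('s2b',cv2.resize(s['frame'][130:230,190:290],None,fx=6,fy=6,interpolation=cv2.INTER_CUBIC))
def proj(c,P):
    p=R.from_euler('xyz',c['attitude']).as_matrix().T@(np.array(P)-c['eye']); f=192/np.tan(np.radians(c['vertical_fov'])/2)
    return c['cx']+f*p[0]/p[2],c['cy']+f*p[1]/p[2]
for P in [(.493,-.021,.02),(.587,-.021,.02),(.493,-.021,.05),(.587,-.021,.05)]:
    u,v=proj(s,P); print('s2b',(u-190)*6,(v-130)*6); u,v=proj(d,P); print('d2',(u-180)*4,(v-120)*4)
E
```

```text
[ 0.48402971 -0.01812718  0.03977532] [ 0.59090656 -0.01822382  0.03974511]
s2b 175.1893004103959 356.38742496872516
d2 424.0931766971464 332.31415492830683
s2b 320.63299881575205 438.4186366201578
d2 344.23251269595266 277.3151560924995
s2b 171.24502851682013 313.66250973388907
d2 426.199884724213 307.8942412949424
s2b 319.06187634418677 395.6457754658473
d2 345.08762536315135 252.87918572647754
```

View pics/s2b.png

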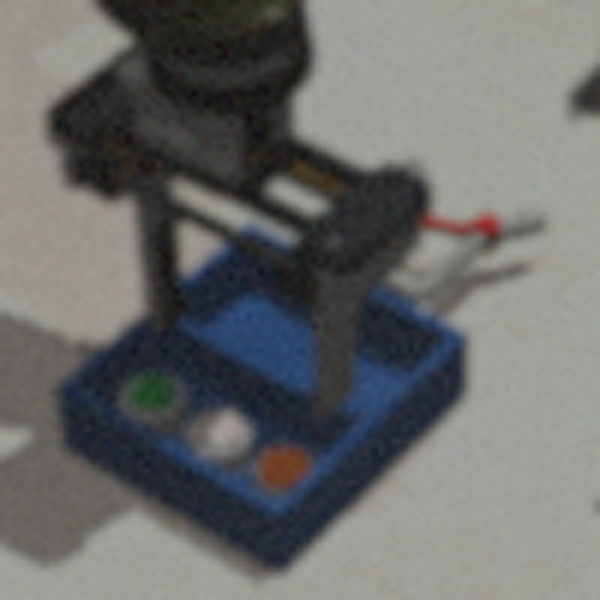

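The tips end at about z = 42 mm in both fixed views, although the TCP reads 20 mm. They skimmed over the caddy walls and it hasn't moved. So the fingers end about 25 mm short of the stated TCP. I'll lift, go back and find the true tip height by feeling for the bench.

Emit:
jog_arm([
  [[0, 0, 20], [0, 0, 0], 94],
  [[0, 0, 40], [0, 0, 0], 94],
  [[0, -35, 40], [0, 0, 0], 94],
  [[0, -70, 40], [0, 0, 0], 94],
  [[0, -105, 40], [0, 0, 0], 94],
])

```text
time_s: 3.65
ee_pos: [0.5399, -0.1287, 0.061]
eef_rot: [3.141, 0.0, 1.586]
force: [0.8, -0.1, 0.1]
grip_width: 0.0941
```

Emit:
jog_arm([
  [[0, -20, 0], [0, 0, 0], 94],
  [[0, -20, -20], [0, 0, 0], 94],
  [[0, -20, -40], [0, 0, 0], 94],
  [[0, -20, -45], [0, 0, 0], 94],
  [[0, -20, -45], [0, 0, 0], 94],
])

```text
time_s: 4.07
ee_pos: [0.539, -0.1472, 0.0143]
eef_rot: [-3.139, -0.001, 1.585]
force: [-0.0, -0.6, -0.2]
grip_width: 0.094
```

```bash
python3 - <<'E'
from h import *
wpic('w3'); s=eyes.camera('scene'); np.save('pics/scene3.npy',s,allow_pickle=True); save('s3',cv2.resize(s['frame'][130:260,150:280],None,fx=4.5,fy=4.5,interpolation=cv2.INTER_CUBIC))
E
```

```text
w3 [ 0.53900146 -0.14720445  0.0143164 ] [-3.13900110e+00 -9.07084477e-04  1.58463451e+00] 4.0667 [-0.02900629 -0.55754163 -0.16620335] 0.0939816954056746
```

View pics/s3.png

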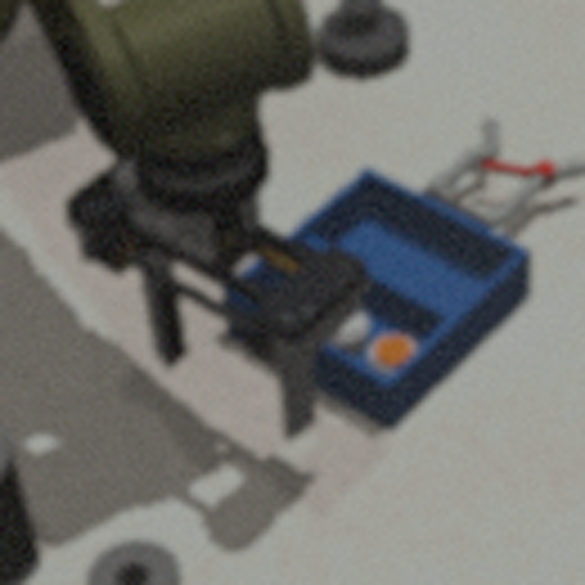

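View pics/w3.png

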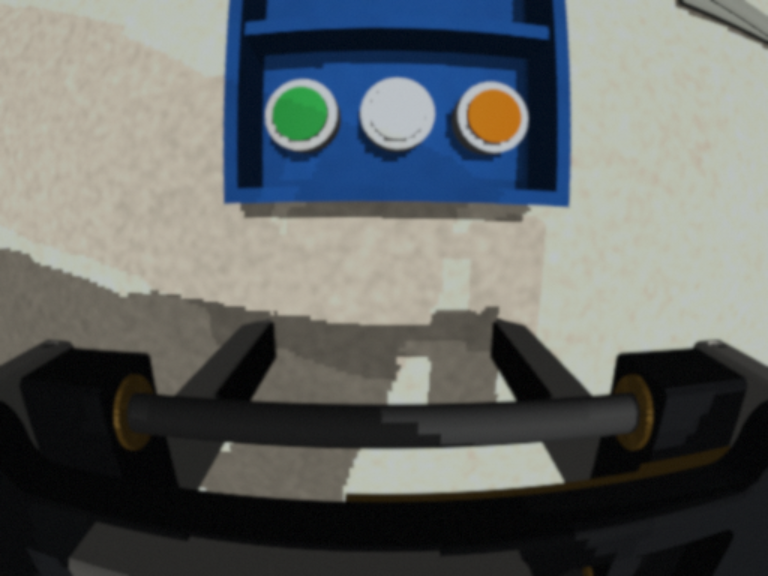

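Emit:
jog_arm([
  [[0, 0, -3], [0, 0, 0], 94],
  [[0, 0, -6], [0, 0, 0], 94],
  [[0, 0, -9], [0, 0, 0], 94],
  [[0, 0, -9], [0, 0, 0], 94],
])

```text
time_s: 4.5
ee_pos: [0.5398, -0.1469, 0.0062]
eef_rot: [-3.141, -0.0, 1.585]
force: [-1.1, -0.2, 0.2]
grip_width: 0.0941
```

Emit:
jog_arm([
  [[0, 0, -2], [0, 0, 0], 94],
  [[0, 0, -4], [0, 0, 0], 94],
  [[0, 0, -6], [0, 0, 0], 94],
  [[0, 0, -8], [0, 0, 0], 94],
  [[0, 0, -8], [0, 0, 0], 94],
])

```text
time_s: 4.92
ee_pos: [0.5397, -0.147, -0.0019]
eef_rot: [-3.141, -0.0, 1.585]
force: [-1.0, -0.5, 0.6]
grip_width: 0.0937
```

```bash
python3 - <<'E'
from h import *
wpic('w4'); s=eyes.camera('scene'); np.save('pics/scene3.npy',s,allow_pickle=True); save('s4',cv2.resize(s['frame'][130:260,150:280],None,fx=4.5,fy=4.5,interpolation=cv2.INTER_CUBIC))
E
```

```text
w4 [ 0.53969266 -0.14704286 -0.00192551] [-3.14101153e+00 -1.99119301e-04  1.58516982e+00] 4.9167 [-1.02611582 -0.53069693  0.57032821] 0.09367108322169358
```

View pics/s4.png

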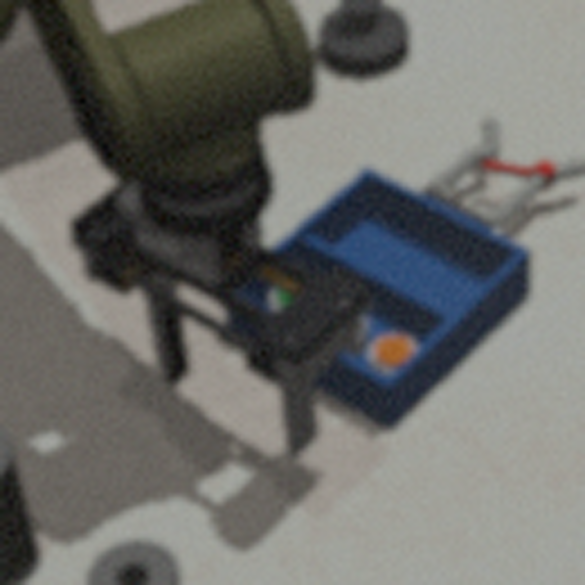

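Emit:
jog_arm([
  [[0, 8, -5], [0, 0, 0], 94],
  [[0, 16, -5], [0, 0, 0], 94],
  [[0, 24, -5], [0, 0, 0], 94],
  [[0, 32, -5], [0, 0, 0], 94],
  [[0, 40, -5], [0, 0, 0], 94],
])

```text
time_s: 5.43
ee_pos: [0.5399, -0.106, -0.0064]
eef_rot: [3.141, 0.0, 1.586]
force: [0.3, 0.5, 1.0]
grip_width: 0.0938
```

Emit:
jog_arm([
  [[0, 5, 0], [0, 0, 0], 94],
  [[0, 10, 0], [0, 0, 0], 94],
  [[0, 15, 0], [0, 0, 0], 94],
  [[0, 20, 0], [0, 0, 0], 94],
  [[0, 25, 0], [0, 0, 0], 94],
])

```text
time_s: 5.85
ee_pos: [0.54, -0.082, -0.0063]
eef_rot: [3.141, 0.0, 1.585]
force: [0.5, -4.4, 1.3]
grip_width: 0.0941
```

Emit:
jog_arm([
  [[0, 8, 0], [0, 0, 0], 94],
  [[0, 16, 0], [0, 0, 0], 94],
  [[0, 24, 0], [0, 0, 0], 94],
  [[0, 32, 0], [0, 0, 0], 94],
  [[0, 40, 0], [0, 0, 0], 94],
])

```text
time_s: 6.27
ee_pos: [0.54, -0.0413, -0.0063]
eef_rot: [3.141, 0.0, 1.585]
force: [0.4, -4.5, 3.0]
grip_width: 0.0941
```

```bash
python3 - <<'E'
from h import *
wpic('w5')
E
```

```text
w5 [ 0.53997117 -0.04131268 -0.00631791] [3.14137768e+00 1.42532147e-04 1.58527745e+00] 6.2667 [ 0.39552681 -4.49663402  2.97540865] 0.09413966512811446
```

View pics/w5.png

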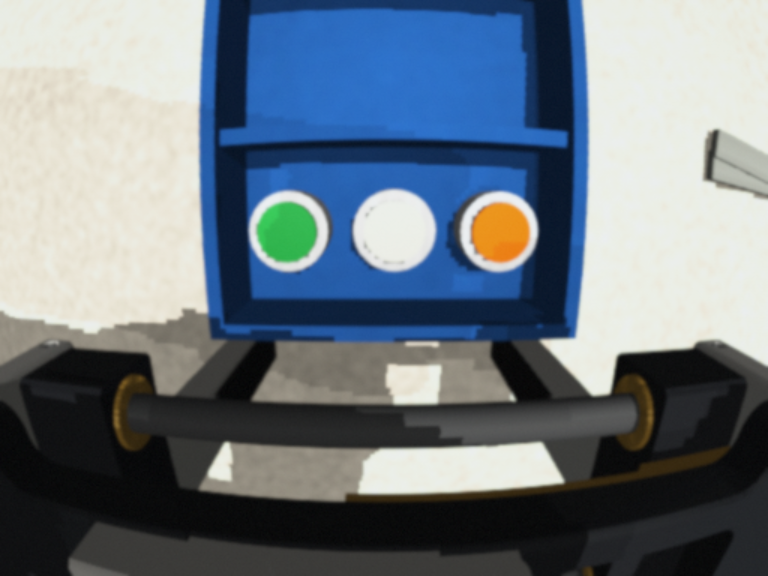

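Emit:
jog_arm([
  [[0, 8, 0], [0, 0, 0], 94],
  [[0, 16, 0], [0, 0, 0], 94],
  [[0, 24, 0], [0, 0, 0], 94],
  [[0, 32, 0], [0, 0, 0], 94],
  [[0, 40, 0], [0, 0, 0], 94],
])

```text
time_s: 6.73
ee_pos: [0.5398, -0.0013, -0.0065]
eef_rot: [-3.141, -0.0, 1.585]
force: [-0.0, -4.0, 1.7]
grip_width: 0.0939
```

Emit:
jog_arm([
  [[0, 6, 0], [0, 0, 0], 94],
  [[0, 12, 0], [0, 0, 0], 94],
  [[0, 18, 0], [0, 0, 0], 94],
  [[0, 24, 0], [0, 0, 0], 94],
  [[0, 30, 0], [0, 0, 0], 94],
])

```text
time_s: 7.15
ee_pos: [0.5398, 0.0284, -0.0065]
eef_rot: [-3.141, -0.0, 1.585]
force: [-0.1, -4.6, 1.4]
grip_width: 0.0939
```

```bash
python3 - <<'E'
from h import *
print(ctrl.get_obs()['ee_pos'])
for n,b in (('scene',(200,80,150,120)),('side',(150,180,150,120))):
    s=eyes.camera(n); np.save('pics/%s6.npy'%n,s,allow_pickle=True); x,y,w,h=b; save(n+'6',cv2.resize(s['frame'][y:y+h,x:x+w],None,fx=5,fy=5,interpolation=cv2.INTER_CUBIC))
E
```

```text
[ 0.53981812  0.02844059 -0.00651956]
```

View pics/scene6.png

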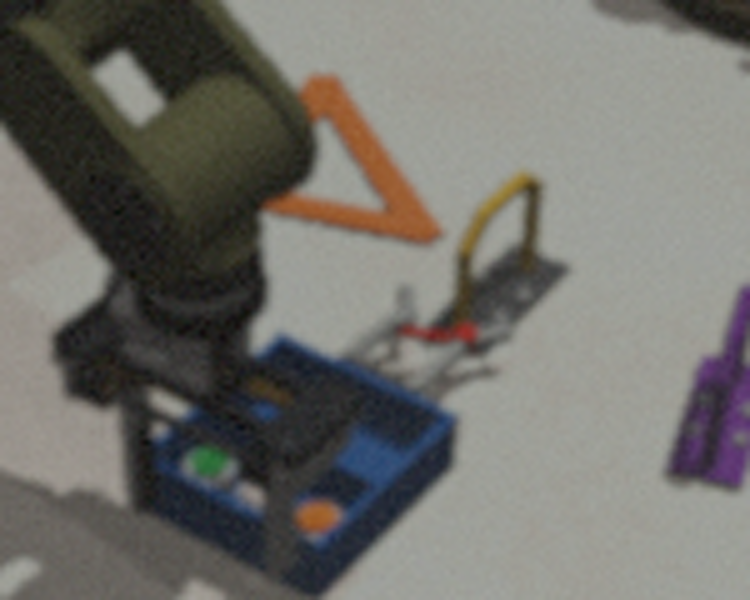

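View pics/side6.png

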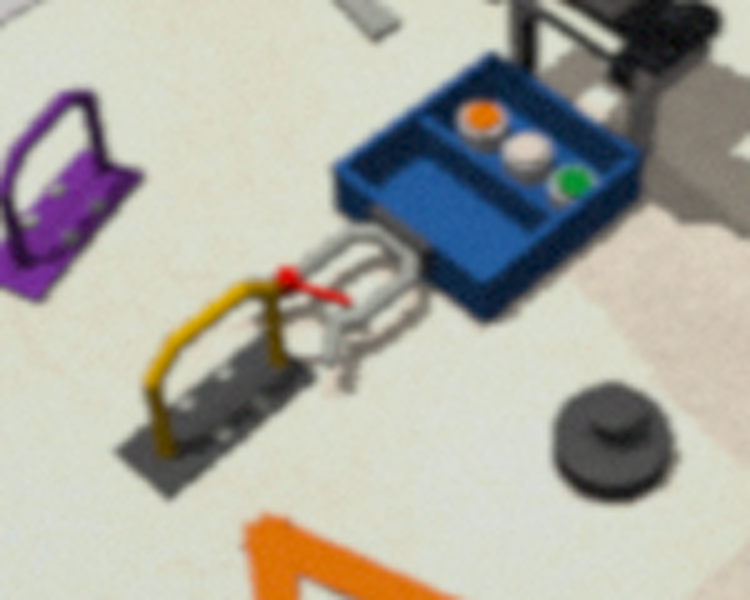

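```bash
python3 - <<'E'
from h import *
s=L('scene6'); d=L('side6')
a=lambda u,v:(200+(u+.5)/5-.5,80+(v+.5)/5-.5); b=lambda u,v:(150+(u+.5)/5-.5,180+(v+.5)/5-.5)
P=lambda n,x:print(n,np.round(x*1000))
P('pin',tri(s,a(468,332),d,b(287,278)));P('tip',tri(s,a(405,330),d,b(350,300)))
P('leg base',tri(s,a(464,318),d,b(280,364)));P('leg base sc',cast(s,*a(464,318),.005));P('sd',cast(d,*b(280,364),.005)); P('far sc',cast(s,*a(530,268),.005)); P('far sd',cast(d,*b(165,455),.005))
P('leg top',tri(s,a(464,258),d,b(272,292)));P('far top',tri(s,a(535,185),d,b(153,385)))
for n,p in dict(FR=(336,168),RR=(492,55),RL=(640,160),FL=(486,275)).items(): P('sd '+n,cast(d,*b(*p),.045))
P('scFR',cast(s,*a(456,418),.045)); P('scFL',cast(s,*a(281,336),.045))
E
```

```text
pin [567. 268.  37.]
tip [529. 249.  32.]
leg base [538. 304.  11.]
leg base sc [536. 313.   5.]
sd [539. 299.   5.]
far sc [542. 387.   5.]
far sd [537. 390.   5.]
leg top [543. 296.  70.]
far top [538. 389.  73.]
sd FR [608. 190.  45.]
sd RR [610.  46.  45.]
sd RL [473.  46.  45.]
sd FL [476. 183.  45.]
scFR [614. 184.  45.]
scFL [477. 183.  45.]
```

Emit:
jog_arm([
  [[0, 5, 0], [0, 0, 0], 94],
  [[0, 10, 0], [0, 0, 0], 94],
  [[0, 15, 0], [0, 0, 0], 94],
  [[0, 20, 0], [0, 0, 0], 94],
  [[0, 25, 0], [0, 0, 0], 94],
])

```text
time_s: 7.67
ee_pos: [0.5398, 0.0534, -0.0066]
eef_rot: [-3.141, -0.0, 1.585]
force: [-0.6, -2.5, -1.4]
grip_width: 0.0938
```

Emit:
jog_arm([
  [[0, 4, 0], [0, 0, 0], 94],
  [[0, 8, 0], [0, 0, 0], 94],
  [[0, 12, 0], [0, 0, 0], 94],
  [[0, 16, 0], [0, 0, 0], 94],
  [[0, 20, 0], [0, 0, 0], 94],
])

```text
time_s: 8.08
ee_pos: [0.5399, 0.073, -0.0065]
eef_rot: [-3.142, 0.0, 1.585]
force: [1.1, -4.4, -2.0]
grip_width: 0.0937
```

Emit:
jog_arm([
  [[0, 4, 0], [0, 0, 0], 94],
  [[0, 8, 0], [0, 0, 0], 94],
  [[0, 12, 0], [0, 0, 0], 94],
  [[0, 16, 0], [0, 0, 0], 94],
  [[0, 20, 0], [0, 0, 0], 94],
])

```text
time_s: 8.5
ee_pos: [0.5399, 0.0933, -0.0065]
eef_rot: [-3.141, -0.0, 1.585]
force: [0.4, -3.7, -1.7]
grip_width: 0.0943
```

```bash
python3 - <<'E'
from h import *
print(ctrl.get_obs()['ee_pos'])
for n,b in (('side',(150,180,150,120)),):
    s=eyes.camera(n); np.save('pics/%s7.npy'%n,s,allow_pickle=True); x,y,w,h=b; save(n+'7',cv2.resize(s['frame'][y:y+h,x:x+w],None,fx=5,fy=5,interpolation=cv2.INTER_CUBIC))
wpic('w7')
E
```

```text
[ 0.53986124  0.09329696 -0.00649189]
w7 [ 0.53982568  0.09394022 -0.00643701] [-3.14150770e+00 -2.73730492e-04  1.58552776e+00] 8.55 [ 0.22019558 -1.07763854 -0.93207063] 0.09391641876076832
```

View pics/side7.png

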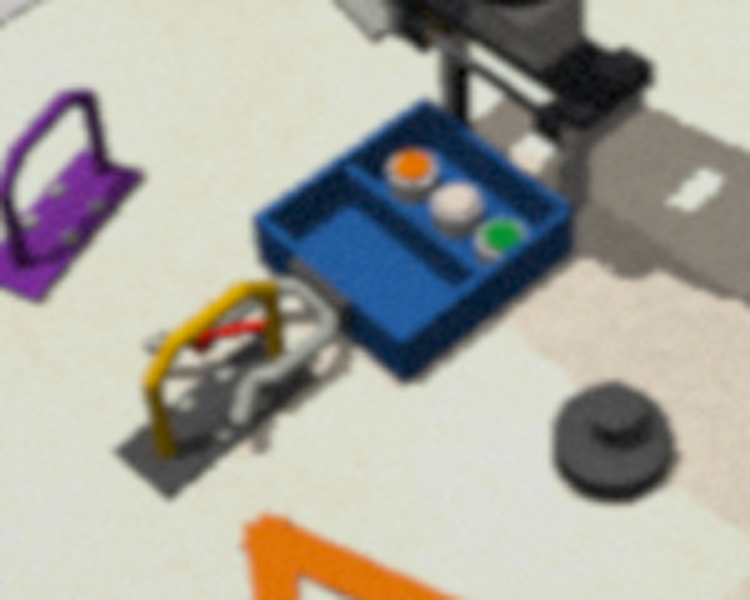

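Emit:
jog_arm([
  [[0, 3, 0], [0, 0, 0], 94],
  [[0, 6, 0], [0, 0, 0], 94],
  [[0, 9, 0], [0, 0, 0], 94],
  [[0, 12, 0], [0, 0, 0], 94],
  [[0, 15, 0], [0, 0, 0], 94],
])

```text
time_s: 9.02
ee_pos: [0.54, 0.1082, -0.0064]
eef_rot: [3.141, -0.0, 1.585]
force: [1.2, -3.4, -0.2]
grip_width: 0.094
```

Emit:
jog_arm([
  [[0, 2, 0], [0, 0, 0], 94],
  [[0, 4, 0], [0, 0, 0], 94],
  [[0, 6, 0], [0, 0, 0], 94],
  [[0, 8, 0], [0, 0, 0], 94],
  [[0, 8, 0], [0, 0, 0], 94],
])

```text
time_s: 9.43
ee_pos: [0.5399, 0.1163, -0.0064]
eef_rot: [3.141, -0.0, 1.585]
force: [0.3, 0.6, -0.3]
grip_width: 0.0944
```

```bash
python3 - <<'E'
from h import *
print(ctrl.get_obs()['ee_pos'])
for n,b in (('side',(150,180,150,120)),):
    s=eyes.camera(n); np.save('pics/%s8.npy'%n,s,allow_pickle=True); x,y,w,h=b; save(n+'8',cv2.resize(s['frame'][y:y+h,x:x+w],None,fx=5,fy=5,interpolation=cv2.INTER_CUBIC))
E
```

```text
[ 0.53990951  0.11629609 -0.00639089]
```

View pics/side8.png

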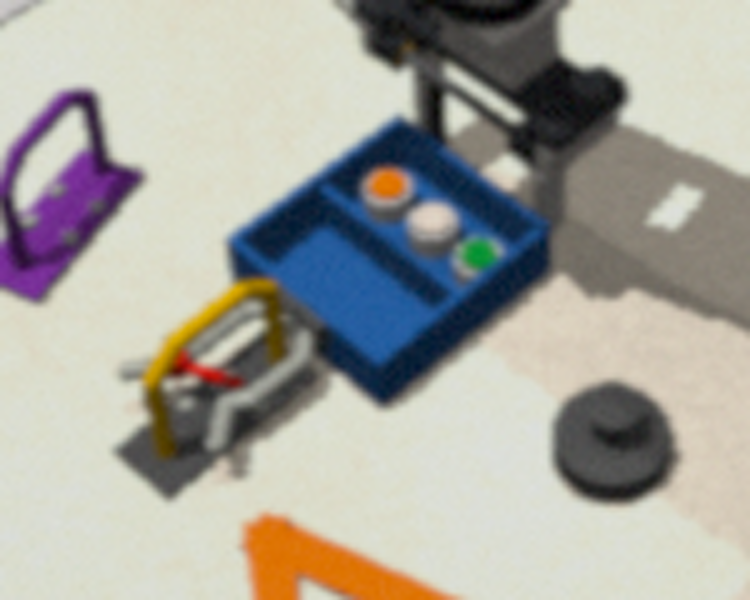

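The side view shows the gate shut behind the leg: pin (180,362), tip (240,382), leg at (277,350). Now I'll back off, lift and go to the dark spool.

Emit:
jog_arm([
  [[0, -10, 0], [0, 0, 0], 94],
  [[0, -25, 0], [0, 0, 0], 94],
  [[0, -40, 20], [0, 0, 0], 94],
  [[0, -55, 50], [0, 0, 0], 94],
  [[0, -75, 80], [0, 0, 0], 94],
])

```text
time_s: 9.9
ee_pos: [0.5391, 0.0401, 0.0739]
eef_rot: [-3.14, -0.0, 1.586]
force: [1.2, -0.8, 0.2]
grip_width: 0.0936
```

Emit:
jog_arm([
  [[-5, -30, 20], [0, 0, 0], 94],
  [[-10, -60, 40], [0, 0, 0], 94],
  [[-20, -95, 55], [0, 0, 0], 94],
  [[-25, -130, 65], [0, 0, 0], 94],
  [[-30, -165, 65], [0, 0, 0], 94],
])

```text
time_s: 10.32
ee_pos: [0.5099, -0.1263, 0.141]
eef_rot: [3.138, 0.001, 1.585]
force: [0.8, 0.0, 0.9]
grip_width: 0.0939
```

```bash
python3 - <<'E'
from h import *
wpic('w9')
d=eyes.camera('side'); x,y,w,h=(150,180,150,120); save('side9',cv2.resize(d['frame'][y:y+h,x:x+w],None,fx=5,fy=5,interpolation=cv2.INTER_CUBIC))
s=eyes.camera('scene'); save('scene9',cv2.resize(s['frame'][80:200,200:350],None,fx=5,fy=5,interpolation=cv2.INTER_CUBIC)); np.save('pics/scene9.npy',s,allow_pickle=True); np.save('pics/side9.npy',d,allow_pickle=True)
E
```

```text
w9 [ 0.50992    -0.12631699  0.14098342] [3.13803781e+00 9.00045534e-04 1.58526331e+00] 10.3167 [0.84563794 0.01243509 0.87916321] 0.09392058930735869
```

View pics/w9.png

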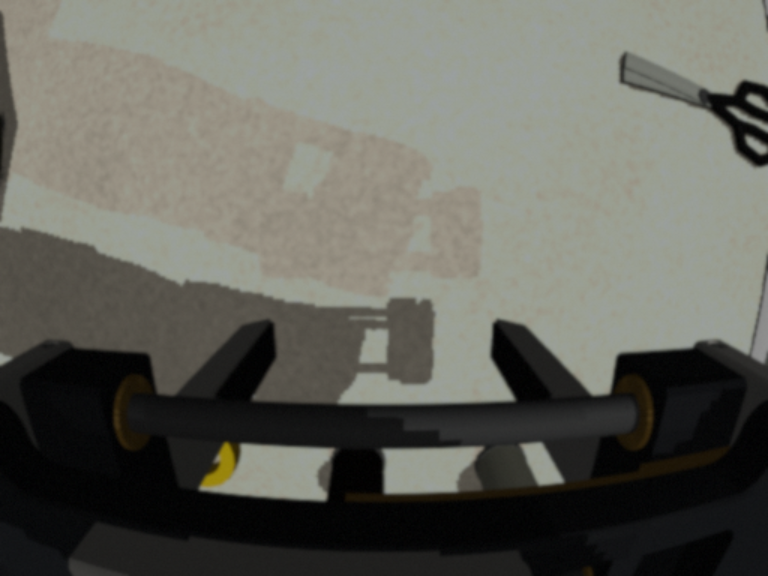

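View pics/side9.png

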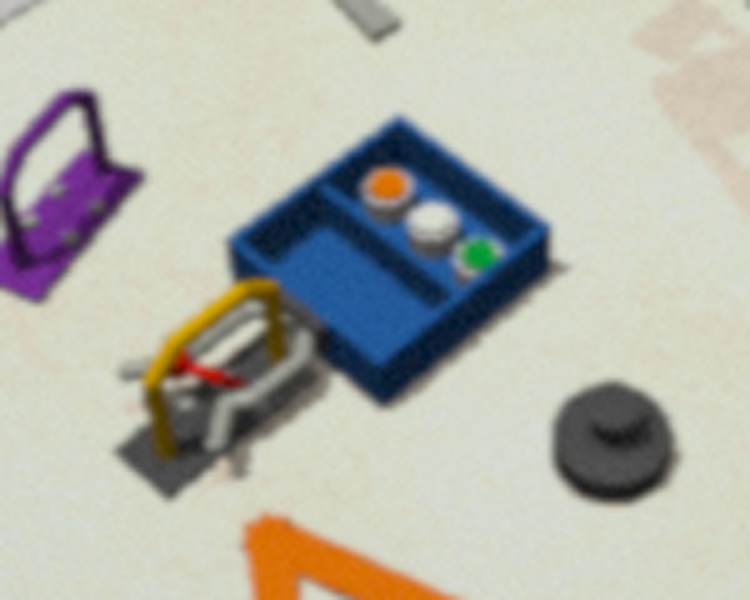

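View pics/scene9.png

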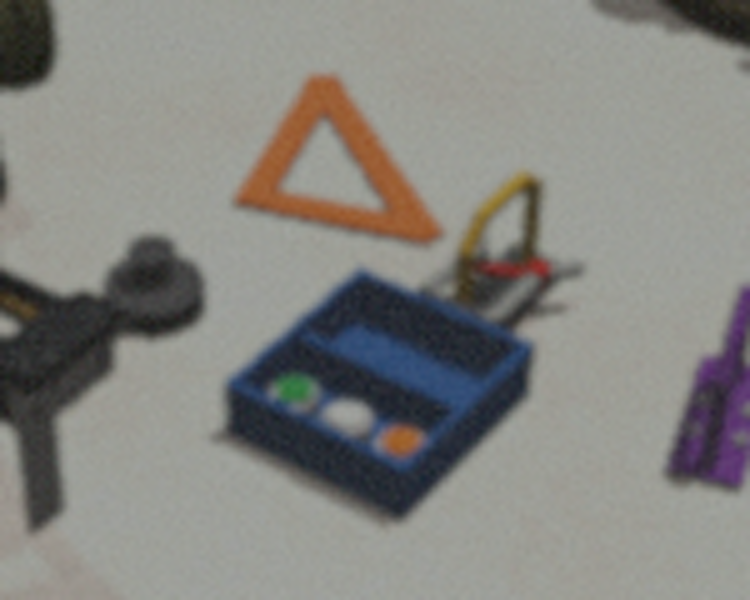

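```bash
python3 - <<'E'
from h import *
s=L('scene9'); d=L('side9')
a=lambda u,v:(200+(u+.5)/5-.5,80+(v+.5)/5-.5); b=lambda u,v:(150+(u+.5)/5-.5,180+(v+.5)/5-.5)
P=lambda n,x:print(n,np.round(x*1000))
for n,p,q in (('FR',(531,348),(231,243)),('RR',(399,467),(400,119)),('RL',(231,384),(549,226)),('FL',(363,271),(384,375))):
    P(n,cast(s,*a(*p),.045)); P(n,cast(d,*b(*q),.045)); P(n+' tri',tri(s,a(*p),d,b(*q)))
E
```

```text
FR [614. 270.  45.]
FR [607. 278.  45.]
FR tri [611. 275.  40.]
RR [611. 126.  45.]
RR [610. 131.  45.]
RR tri [611. 129.  43.]
RL [481. 125.  45.]
RL [476. 128.  45.]
RL tri [478. 127.  43.]
FL [479. 271.  45.]
FL [465. 278.  45.]
FL tri [472. 277.  38.]
```

Emit:
jog_arm([
  [[-4, -38, 0], [0, 0, 0], 94],
  [[-8, -76, 0], [0, 0, 0], 94],
  [[-12, -114, 0], [0, 0, 0], 94],
  [[-16, -150, 0], [0, 0, 0], 94],
  [[-18, -181, 0], [0, 0, 0], 94],
])

```text
time_s: 10.88
ee_pos: [0.4915, -0.3063, 0.1382]
eef_rot: [-3.141, -0.0, 1.586]
force: [0.6, 0.1, 0.3]
grip_width: 0.0936
```

Emit:
jog_arm([
  [[0, 0, 0], [0, 0, 0], 94],
  [[0, 0, 0], [0, 0, 0], 94],
])

```text
time_s: 11.05
ee_pos: [0.4917, -0.3053, 0.1378]
eef_rot: [-3.141, -0.001, 1.584]
force: [-1.3, 0.6, 0.7]
grip_width: 0.0942
```

```bash
python3 - <<'E'
from h import *
wpic('w10')
s=eyes.camera('scene'); save('scene10',cv2.resize(s['frame'][180:310,80:230],None,fx=4.5,fy=4.5,interpolation=cv2.INTER_CUBIC)); np.save('pics/scene10.npy',s,allow_pickle=True)
d=eyes.camera('side'); save('side10',cv2.resize(d['frame'][80:200,270:420],None,fx=4.5,fy=4.5,interpolation=cv2.INTER_CUBIC)); np.save('pics/side10.npy',d,allow_pickle=True)
E
```

```text
w10 [ 0.49166214 -0.30526075  0.13778093] [-3.14075317e+00 -1.02095567e-03  1.58390486e+00] 11.05 [-1.31193895  0.57348963  0.65454873] 0.09420243066121721
```

View pics/w10.png

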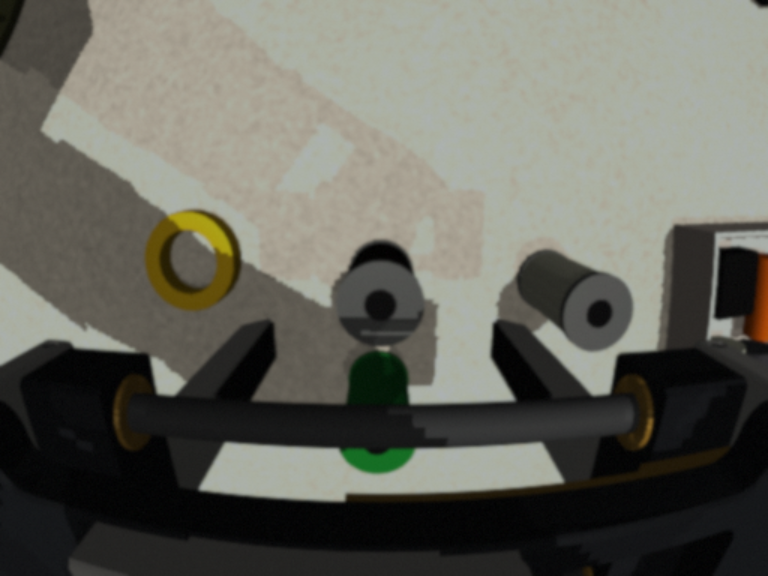

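View pics/scene10.png

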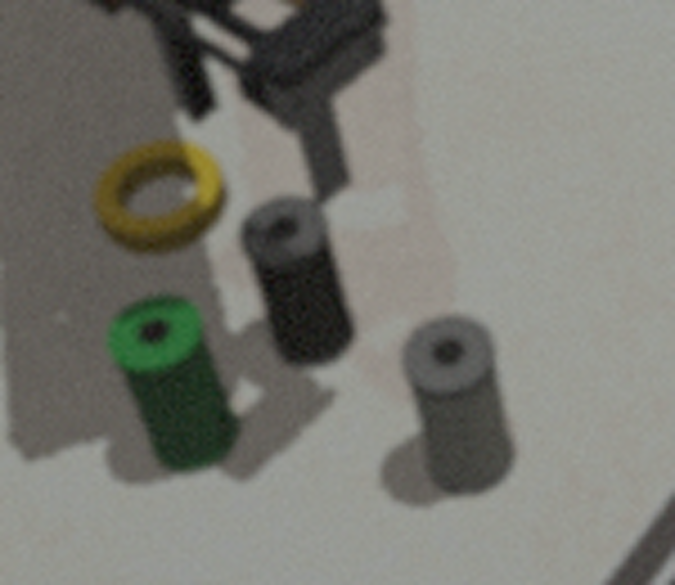

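View pics/side10.png

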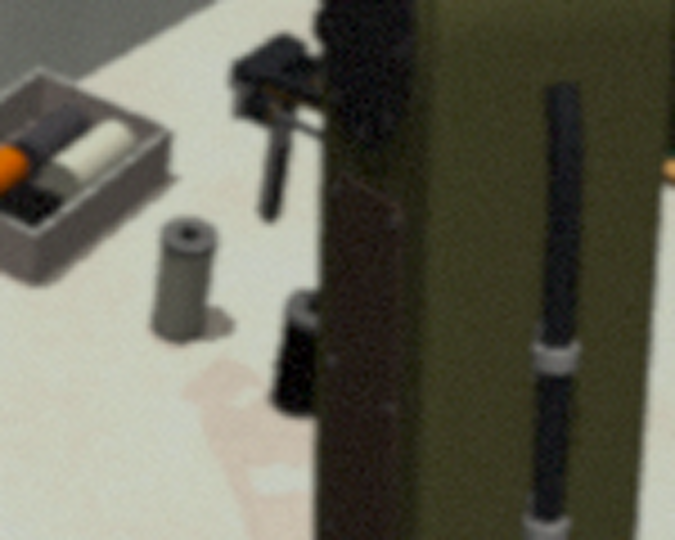

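```bash
python3 - <<'E'
from h import *
c=L('w10'); q=lambda p:((p[0]+.5)/1.5-.5,(p[1]+.5)/1.5-.5)
print('dark',wcast(c,*q((379,304)),.1)); print('white',wcast(c,*q((598,313)),.1))
s=L('scene10');d=L('side10')
a=lambda u,v:(80+(u+.5)/4.5-.5,180+(v+.5)/4.5-.5); b=lambda u,v:(270+(u+.5)/4.5-.5,80+(v+.5)/4.5-.5)
print('tip',tri(s,a(333,190),d,b(269,217)))
print('dark',cast(s,*a(285,230),.1),'white',cast(s,*a(448,352),.1))
E
```

```text
dark [ 0.48901268 -0.30623702  0.1       ]
white [ 0.62316816 -0.31124254  0.1       ]
tip [ 0.5434768  -0.30120525  0.16449784]
dark [ 0.49275923 -0.30707329  0.1       ] white [ 0.62496767 -0.31112423  0.1       ]
```

Emit:
jog_arm([
  [[0, -1, -25], [0, 0, 0], 94],
  [[0, -1, -50], [0, 0, 0], 94],
  [[0, -1, -75], [0, 0, 0], 94],
  [[0, -1, -100], [0, 0, 0], 94],
  [[0, -1, -115], [0, 0, 0], 94],
])

```text
time_s: 11.62
ee_pos: [0.4915, -0.304, 0.0212]
eef_rot: [-3.14, -0.002, 1.587]
force: [-1.1, 1.3, -0.1]
grip_width: 0.0943
```

Emit:
jog_arm([
  [[0, 0, 0], [0, 0, 0], 94],
  [[0, 0, 0], [0, 0, 0], 40],
  [[0, 0, 0], [0, 0, 0], 40],
  [[0, 0, 0], [0, 0, 0], 40],
  [[0, 0, 0], [0, 0, 0], 40],
], squeeze=15)

```text
time_s: 12.03
ee_pos: [0.4925, -0.3063, 0.0248]
eef_rot: [3.14, 0.001, 1.585]
force: [0.1, -0.4, 0.2]
grip_width: 0.0706
```

Emit:
jog_arm([
  [[0, 0, 0], [0, 0, 0], 40],
  [[0, 0, 0], [0, 0, 0], 40],
  [[0, 0, 0], [0, 0, 0], 40],
  [[0, 0, 0], [0, 0, 0], 40],
  [[0, 0, 0], [0, 0, 0], 40],
], squeeze=15)

```text
time_s: 12.45
ee_pos: [0.492, -0.3062, 0.0238]
eef_rot: [3.141, 0.0, 1.585]
force: [-0.3, -0.4, 2.6]
grip_width: 0.0493
```

Emit:
jog_arm([
  [[0, 0, 0], [0, 0, 0], 40],
  [[0, 0, 0], [0, 0, 0], 40],
  [[0, 0, 0], [0, 0, 0], 40],
  [[0, 0, 0], [0, 0, 0], 40],
], squeeze=20)

```text
time_s: 12.78
ee_pos: [0.492, -0.3062, 0.0237]
eef_rot: [3.141, 0.0, 1.585]
force: [-0.6, 0.1, 2.7]
grip_width: 0.0494
```

Emit:
jog_arm([
  [[0, 0, 8], [0, 0, 0], 40],
  [[0, 0, 16], [0, 0, 0], 40],
  [[0, 0, 24], [0, 0, 0], 40],
  [[0, 0, 32], [0, 0, 0], 40],
  [[0, 0, 40], [0, 0, 0], 40],
])

```text
time_s: 13.2
ee_pos: [0.492, -0.3061, 0.0646]
eef_rot: [3.141, 0.0, 1.585]
force: [0.5, -0.9, -1.2]
grip_width: 0.0492
```

```bash
python3 - <<'E'
from h import *
wpic('w11')
s=eyes.camera('scene'); save('scene11',cv2.resize(s['frame'][160:290,80:230],None,fx=4.5,fy=4.5,interpolation=cv2.INTER_CUBIC)); np.save('pics/scene11.npy',s,allow_pickle=True)
E
```

```text
w11 [ 0.4919783  -0.30613988  0.06460121] [3.14128055e+00 2.25768280e-04 1.58517349e+00] 13.2 [ 0.52116806 -0.87945535 -1.17015005] 0.049201939844991716
```

View pics/scene11.png

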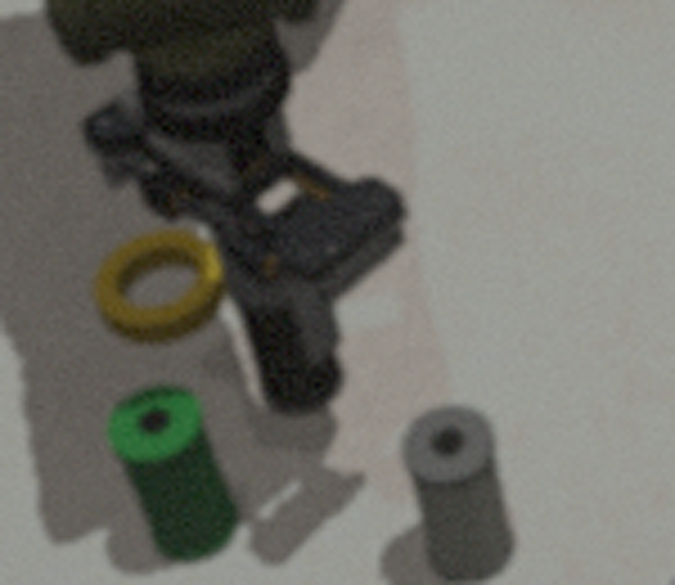

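View pics/w11.png

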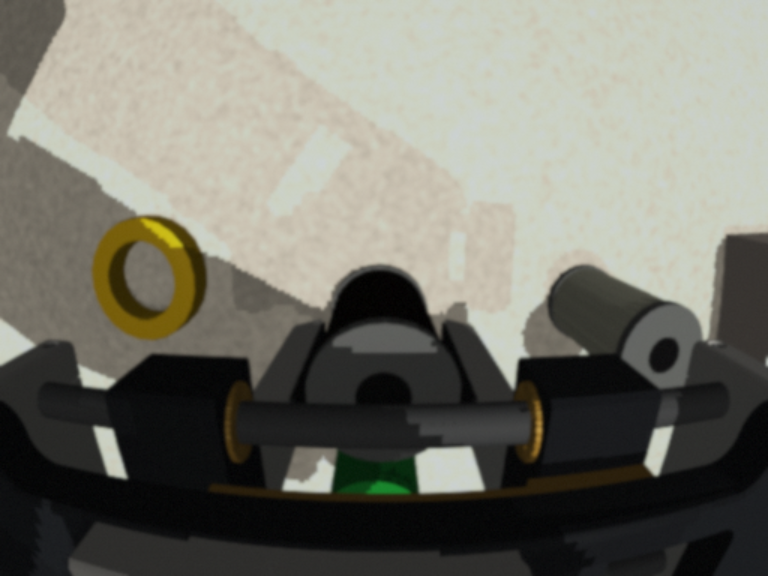

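Emit:
jog_arm([
  [[0, 5, 20], [0, 0, 0], 40],
  [[0, 20, 40], [0, 0, 0], 40],
  [[5, 45, 60], [0, 0, 0], 40],
  [[10, 75, 75], [0, 0, 0], 40],
  [[15, 105, 75], [0, 0, 0], 40],
])

```text
time_s: 13.72
ee_pos: [0.5079, -0.2007, 0.1416]
eef_rot: [3.138, 0.002, 1.584]
force: [1.3, 0.1, -1.4]
grip_width: 0.0493
```

Emit:
jog_arm([
  [[5, 30, 0], [0, 0, 0], 40],
  [[10, 60, 0], [0, 0, 0], 40],
  [[15, 90, 0], [0, 0, 0], 40],
  [[20, 120, 0], [0, 0, 0], 40],
  [[25, 150, 0], [0, 0, 0], 40],
])

```text
time_s: 14.13
ee_pos: [0.5318, -0.0496, 0.1384]
eef_rot: [-3.141, -0.0, 1.585]
force: [0.2, -1.1, -1.6]
grip_width: 0.0493
```

Emit:
jog_arm([
  [[3, 28, 0], [0, 0, 0], 40],
  [[6, 56, 0], [0, 0, 0], 40],
  [[8, 84, 0], [0, 0, 0], 40],
  [[10, 104, 0], [0, 0, 0], 40],
  [[10, 114, 0], [0, 0, 0], 40],
])

```text
time_s: 14.55
ee_pos: [0.5418, 0.0651, 0.1383]
eef_rot: [-3.141, -0.0, 1.587]
force: [0.2, -0.4, -1.2]
grip_width: 0.0491
```

Emit:
jog_arm([
  [[0, 0, 0], [0, 0, 0], 40],
  [[0, 0, 0], [0, 0, 0], 40],
  [[0, 0, 0], [0, 0, 0], 40],
])

```text
time_s: 14.8
ee_pos: [0.5419, 0.0618, 0.1385]
eef_rot: [-3.141, 0.0, 1.584]
force: [-0.2, -0.9, -1.4]
grip_width: 0.0492
```

```bash
python3 - <<'E'
from h import *
wpic('w12')
s=eyes.camera('scene'); save('scene12',cv2.resize(s['frame'][60:230,120:330],None,fx=3.5,fy=3.5,interpolation=cv2.INTER_CUBIC)); np.save('pics/scene12.npy',s,allow_pickle=True)
E
```

```text
w12 [0.54185119 0.0618113  0.1384726 ] [-3.14141870e+00  2.15616076e-04  1.58435616e+00] 14.8 [-0.16930913 -0.94249005 -1.44389879] 0.04919898954912919
```

View pics/scene12.png

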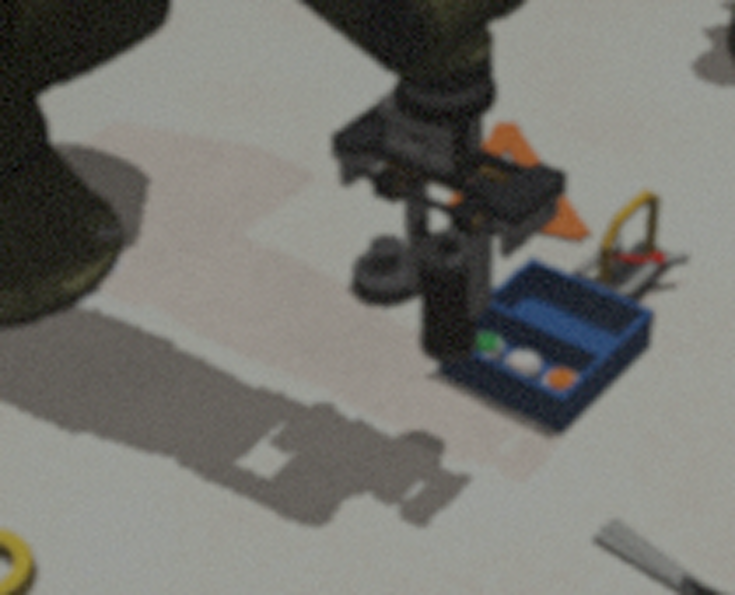

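View pics/w12.png

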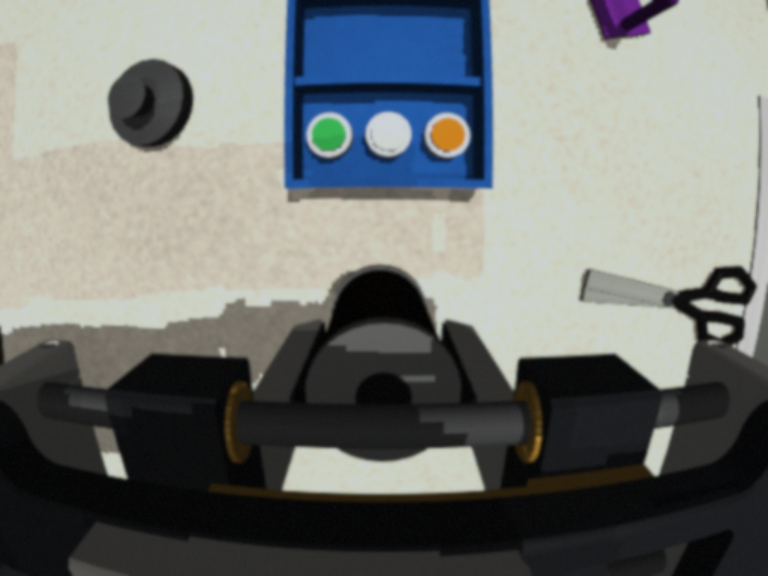

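```bash
python3 - <<'E'
from h import *
c=L('w12'); q=lambda p:((p[0]+.5)/1.5-.5,(p[1]+.5)/1.5-.5)
for n,p in dict(RL=(286,186),RR=(492,187),midL=(296,82),midR=(480,84),FL=(288,4),FR=(490,6)).items(): print(n,np.round(wcast(c,*q(p),.045)*1000,1))
E
```

```text
RL [475.5 126.5  45. ]
RR [614.1 127.8  45. ]
midL [481.5 198.   45. ]
midR [605.  198.4  45. ]
FL [473.6 257.2  45. ]
FR [613.1 258.   45. ]
```

Emit:
jog_arm([
  [[0, 30, 0], [0, 0, 0], 40],
  [[1, 65, 0], [0, 0, 0], 40],
  [[1, 100, 0], [0, 0, 0], 40],
  [[2, 135, 0], [0, 0, 0], 40],
  [[2, 160, 0], [0, 0, 0], 40],
])

```text
time_s: 15.32
ee_pos: [0.5439, 0.2245, 0.1386]
eef_rot: [3.141, -0.0, 1.585]
force: [0.5, -0.1, -0.6]
grip_width: 0.0491
```

Emit:
jog_arm([
  [[0, 10, 0], [0, 0, 0], 40],
  [[0, 17, -10], [0, 0, 0], 40],
  [[0, 17, -25], [0, 0, 0], 40],
  [[0, 17, -45], [0, 0, 0], 40],
  [[0, 17, -45], [0, 0, 0], 40],
])

```text
time_s: 15.73
ee_pos: [0.5424, 0.2379, 0.0893]
eef_rot: [-3.136, 0.002, 1.584]
force: [0.1, -1.3, -2.6]
grip_width: 0.0492
```

Emit:
jog_arm([
  [[0, 0, 0], [0, 0, 0], 40],
  [[0, 0, 0], [0, 0, 0], 40],
])

```text
time_s: 15.9
ee_pos: [0.5445, 0.2392, 0.0943]
eef_rot: [3.141, -0.0, 1.584]
force: [-0.2, -0.3, -1.6]
grip_width: 0.0492
```

```bash
python3 - <<'E'
from h import *
print(ctrl.get_obs()['ee_pos'],ctrl.get_obs()['force'])
for n,b in (('scene',(190,50,150,130)),('side',(150,150,150,130))):
    s=eyes.camera(n); np.save('pics/%s13.npy'%n,s,allow_pickle=True); x,y,w,h=b; save(n+'13',cv2.resize(s['frame'][y:y+h,x:x+w],None,fx=4.5,fy=4.5,interpolation=cv2.INTER_CUBIC))
E
```

```text
[0.54446347 0.2391775  0.09434681] [-0.24558723 -0.3462995  -1.58421258]
```

View pics/scene13.png

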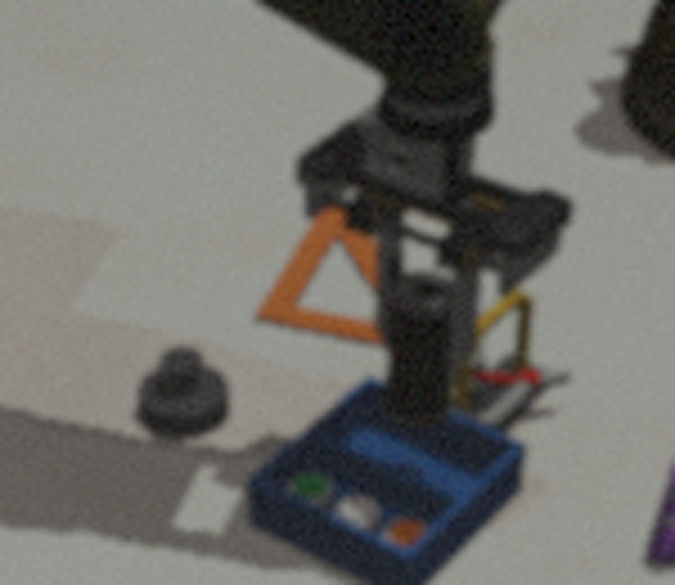

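View pics/side13.png

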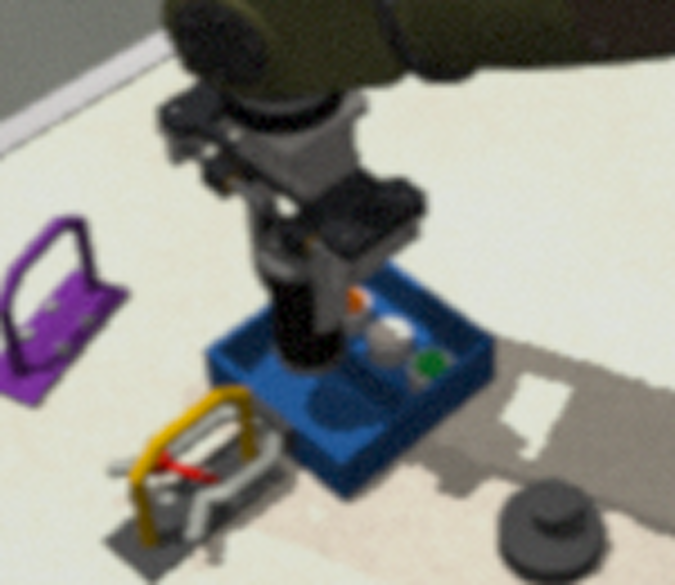

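Emit:
jog_arm([
  [[0, -1, -10], [0, 0, 0], 40],
  [[0, -1, -20], [0, 0, 0], 40],
  [[0, -1, -30], [0, 0, 0], 40],
  [[0, -1, -40], [0, 0, 0], 40],
  [[0, -1, -50], [0, 0, 0], 40],
])

```text
time_s: 16.42
ee_pos: [0.5436, 0.2388, 0.0421]
eef_rot: [-3.141, 0.0, 1.585]
force: [0.8, 0.1, -1.3]
grip_width: 0.0488
```

Emit:
jog_arm([
  [[0, 0, 0], [0, 0, 0], 40],
  [[0, 0, -4], [0, 0, 0], 40],
  [[0, 0, -8], [0, 0, 0], 40],
  [[0, 0, -10], [0, 0, 0], 40],
  [[0, 0, -12], [0, 0, 0], 40],
])

```text
time_s: 16.83
ee_pos: [0.544, 0.2389, 0.0315]
eef_rot: [3.141, -0.0, 1.585]
force: [0.4, -0.3, -0.7]
grip_width: 0.0493
```

```bash
python3 - <<'E'
from h import *
print(ctrl.get_obs()['ee_pos'],ctrl.get_obs()['force'])
for n,b in (('scene',(190,50,150,130)),('side',(150,150,150,130))):
    s=eyes.camera(n); np.save('pics/%s14.npy'%n,s,allow_pickle=True); x,y,w,h=b; save(n+'14',cv2.resize(s['frame'][y:y+h,x:x+w],None,fx=4.5,fy=4.5,interpolation=cv2.INTER_CUBIC))
E
```

```text
[0.54400086 0.23893944 0.03154523] [ 0.44412435 -0.29642552 -0.68819035]
```

View pics/scene14.png

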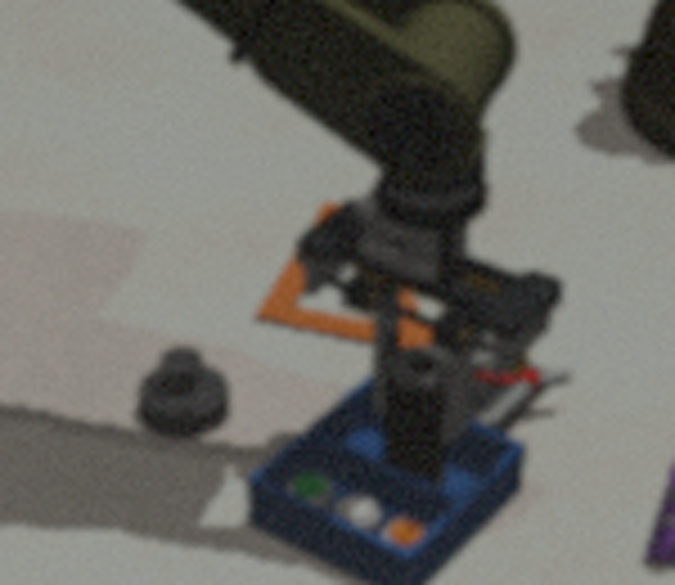

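View pics/side14.png

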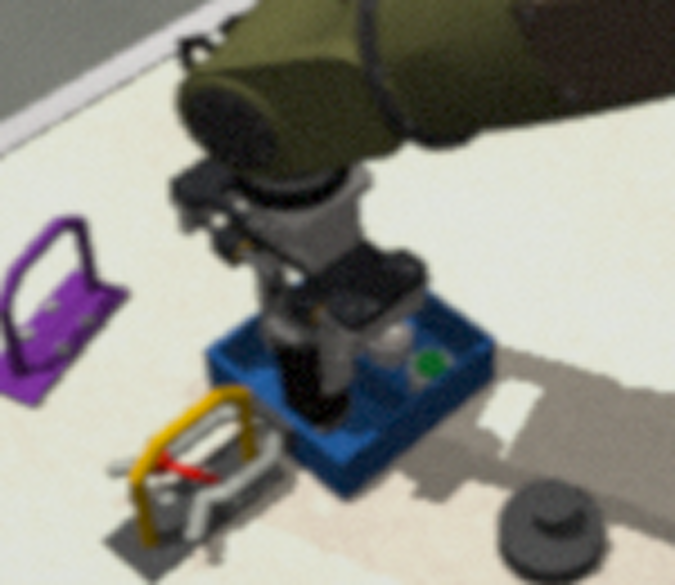

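Both views show the spool inside the front compartment. Two more mm to the floor, then release.

Emit:
jog_arm([
  [[0, 0, -1], [0, 0, 0], 40],
  [[0, 0, -2], [0, 0, 0], 40],
  [[0, 0, -2], [0, 0, 0], 40],
])

```text
time_s: 17.18
ee_pos: [0.5442, 0.239, 0.0301]
eef_rot: [3.141, -0.0, 1.585]
force: [-1.0, -0.8, 2.8]
grip_width: 0.0493
```

Emit:
jog_arm([
  [[0, 0, 0], [0, 0, 0], 55],
  [[0, 0, 0], [0, 0, 0], 62],
  [[0, 0, 0], [0, 0, 0], 70],
  [[0, 0, 0], [0, 0, 0], 76],
  [[0, 0, 0], [0, 0, 0], 76],
])

```text
time_s: 17.6
ee_pos: [0.5439, 0.2389, 0.0295]
eef_rot: [3.142, -0.0, 1.585]
force: [-0.3, 0.6, -0.2]
grip_width: 0.0752
```

Emit:
jog_arm([
  [[0, 0, 0], [0, 0, 0], 76],
  [[0, 0, 5], [0, 0, 0], 76],
  [[0, 0, 15], [0, 0, 0], 76],
  [[0, 0, 30], [0, 0, 0], 76],
  [[0, 0, 50], [0, 0, 0], 76],
])

```text
time_s: 18.02
ee_pos: [0.5435, 0.2387, 0.0801]
eef_rot: [-3.14, 0.0, 1.585]
force: [0.3, -0.5, -0.8]
grip_width: 0.0761
```

Emit:
jog_arm([
  [[0, 0, 20], [0, 0, 0], 76],
  [[0, 0, 50], [0, 0, 0], 76],
  [[0, -30, 70], [0, 0, 0], 76],
  [[0, -60, 70], [0, 0, 0], 76],
  [[0, -95, 70], [0, 0, 0], 76],
])

```text
time_s: 18.43
ee_pos: [0.5443, 0.1437, 0.152]
eef_rot: [3.138, -0.001, 1.587]
force: [0.3, 0.4, -1.0]
grip_width: 0.076
```

Emit:
jog_arm([
  [[0, -35, 0], [0, 0, 0], 76],
  [[0, -70, 0], [0, 0, 0], 76],
  [[0, -100, 0], [0, 0, 0], 76],
  [[0, -100, 0], [0, 0, 0], 76],
  [[0, -100, 0], [0, 0, 0], 76],
])

```text
time_s: 18.85
ee_pos: [0.5441, 0.0427, 0.1506]
eef_rot: [3.141, -0.0, 1.583]
force: [-0.2, -0.1, 0.3]
grip_width: 0.0761
```

```bash
python3 - <<'E'
from h import *
print(ctrl.get_obs()['ee_pos'],ctrl.get_obs()['force'])
for n,b in (('scene',(190,70,140,110)),('side',(150,160,140,110))):
    s=eyes.camera(n); np.save('pics/%s15.npy'%n,s,allow_pickle=True); x,y,w,h=b; save(n+'15',cv2.resize(s['frame'][y:y+h,x:x+w],None,fx=5,fy=5,interpolation=cv2.INTER_CUBIC))
    save(n+'15f',s['frame'])
wpic('w15')
E
```

```text
[0.54407345 0.04273267 0.15056663] [-0.16970576 -0.13478196  0.25294894]
w15 [0.54402706 0.0444579  0.15019871] [ 3.14084206e+00 -1.57085414e-04  1.58531906e+00] 18.95 [ 0.67651506  0.42207905 -0.12701089] 0.07593090333217113
```

View pics/scene15.png

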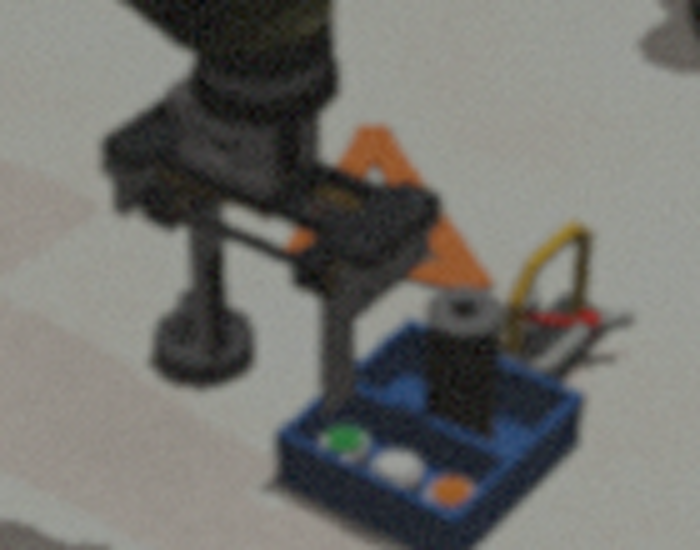

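View pics/side15.png

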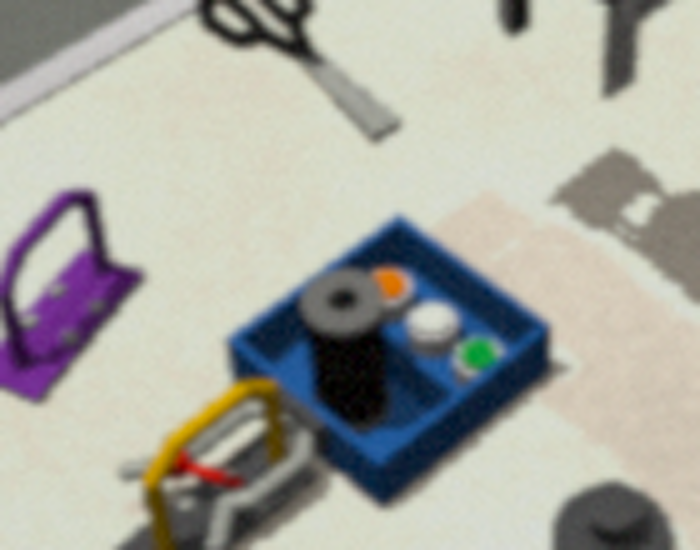

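View pics/scene15f.png

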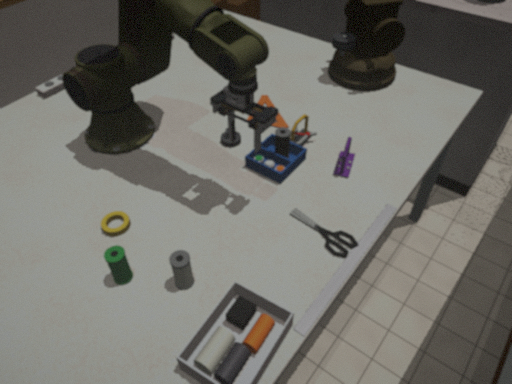

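```bash
python3 - <<'E'
from h import *
s=L('scene15');d=L('side15')
a=lambda u,v:(190+(u+.5)/5-.5,70+(v+.5)/5-.5); b=lambda u,v:(150+(u+.5)/5-.5,160+(v+.5)/5-.5)
print('top',tri(s,a(464,310),d,b(342,300)),'pin',tri(s,a(592,316),d,b(180,460)),'tip',tri(s,a(530,316),d,b(240,480)))
ctrl.hand_in()
E
```

```text
top [0.54320362 0.23660197 0.10445423] pin [0.56652989 0.35457069 0.03735038] tip [0.53085296 0.33596025 0.0329684 ]
the job is handed in; nothing more can be done
```

The job is handed in at about 19 s of the 72 s allowed. No verdict was reported, so these are my own last checks:

- **Hook:** I pushed the caddy with the open fingers on its rear wall until the yellow bracket's near leg was inside the hook. The gate sprang shut behind it. The measured line from gate pin to tip is about (−36, −19) mm. It was (−38, −19) mm shut, before contact.
- **Dark spool:** It stands released in the front compartment, next to the hook. Its top centre is at about (543, 237, 104) mm against a well centre of about (543, 238) mm. The expected top height is 106 mm, so it is on the floor within measurement error.
- **Everything else:** In the last pictures the white and green spools, shears, set square, weight and yellow roll look unmoved. I measured the white spool's position only when picking up the dark one; it was within 3 mm of its start.

**What disagreed:** The visible fingertips end about 26 mm short of the stated TCP. Because of this, my first push passed over the caddy without moving it. I measured the offset from the pictures and allowed for it in the push and the grasp. The grip opening also read 49 mm on the spool, between the thread (47 mm) and the flange (50 mm), but the spool did not slip.

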